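# Invert and stack the settle dishes for incubation

## Robot

A 6-joint arm with a two-finger parallel gripper is mounted at the origin on a cart in front of the work surface, level with it; the furniture and walls round the work are solid. World frame = base frame: x ahead of the robot, y to its left, z up, the work surface at z = 0. Lengths are in m, angles in rad, forces in N, time in s.
With the tool pointing down it reaches from about 0.2 to 0.875 m from the base axis. Payload 3.4 kg.
Tool frame: the origin (TCP) lies between the finger pads; the fingertips stand 25 mm ahead of it and the grasp point (between the pads) lies 6 mm ahead of it (r.nose_length is the z of the fingertips in the tool frame, in m); z points along the fingers, x is the direction in which the jaws open and shut, and the axes are right-handed (so a half turn about z gives the same grasp; the last joint's range is limited). The gripper opens to 94 mm and grips with 3 to 60 N. Pads are 16 mm wide; open, the fingers measure 119 mm over their backs; the gripper's body (75 mm by 177 mm) begins 78 mm behind the grasp point.
Start: joints at [1.174, 0.276, 1.505, -0, 1.361, -0.121], TCP at [0.157, 0.553, 0.23] pointing down, gripper open.
Joint ranges: [-2.89, 2.89], [-0.75, 2.08], [0.22, 2.7], [-1.18, 4.32], [0.11, 2.71], [-2.7, 2.7]. Speed limits (rad/s): [2.57, 2.57, 3.14, 3.14, 3.14, 3.14].

## Interface

Orientations are given as a unit quaternion [w, x, y, z].
In Python, from plant import r, gripper_to, inverse_kinematics, vision, models, telemetry gives the robot as it stands. Calls block until the motion is done:
- r.move_to(position, orientation): joint-space move of the TCP to a pose.
- r.move_l(position, rot=None, vel=0.15, guard=None): straight line of the TCP; rot=None keeps the orientation; vel is the mean speed in m/s. With guard (N) it stops when the force on the tool has changed by that much, and returns True; else False.
- r.movej(angles): joint-space move.
- gripper_to(opening, f_grip=None): finger opening in m; f_grip is the grip in N (None keeps the last); returns when the fingers have stopped.
- r.hold(seconds).
- inverse_kinematics(position, orientation): joint angles nearest the present ones, or None.
- vision.snapshot(name): name is "scene" or "top"; returns the picture (400x640x3 uint8, red, green, blue); there is no depth.
- vision.get_calibration(name): a dict with "fx", "fy", "cx", "cy" (pixels), "position" and "orientation" of the camera in the world. Camera axes: x right, y down, z forward; pixel columns grow to the right and rows downward; lengths in m; the calibration is good to about 2 mm. A picture is of the moment at which its call begins. get_calibration takes no time and is no camera call.
A pose or a line that the arm cannot do raises r.PlanningError and nothing moves.
- r.sign_off(): hands the job in, once; it reports no verdict.
Trained networks look in the newest picture that a camera, given by its name, has taken for a name from the list of things; names that differ only in an ending like _2 or _b are one class to them, and where a whole thing is asked for, a point or a joint stands for the part that bears it (a point fixed in the world has none). Each returns a list of dicts, best first, with "score" (0 to 1); they miss things now and then, are a little off and sometimes report something else, mostly with a low value. They report only what shows in the picture. A call takes as long as a camera call.
- models.boxes_of(thing, camera): "at" ([x, y, z] in m, in world coordinates, good to about 4 mm: the middle of the surface that is visible of it).
- models.regions_of(thing, camera): "pixels" (400x640 bool, what is visible of it).
- models.mark_of(thing, camera): "at" ([x, y, z] in m, in world coordinates, good to about 4 mm: a listed point, or the origin of a listed thing).
Readings, each from a call of its own:
- telemetry.current_t(): time.
- telemetry.current_joints(): joint angles.
- telemetry.current_dq(): joint speeds.
- telemetry.current_joint_efforts(): joint torques, N m.
- telemetry.current_ee_pos(): TCP position.
- telemetry.current_tool_rot(): TCP orientation.
- telemetry.current_wrist_force(): force on the tool from outside, world axes, zero at the start.
- telemetry.current_torque(): the same for the moment, N m.
- telemetry.current_opening(): finger opening in m.
Only numpy, scipy, OpenCV 4.12 (cv2) and the standard library are available. Lean on these libraries where they do the work, as an engineer would, in place of code of your own. Each camera call takes 0.05 s, during which the arm holds its last target.

## Task

Two lidded settle dishes lie lid up on the sloping steel rack. Pinch each dish so that its base and lid stay together, turn it over and push it lid down under the sprung clear flap of the sloping aluminium incubation carrier, so that both end up stacked there one on the other, square on the slope and fully down against the stop, with the flap resting on top. The lids must never come off their bases, and leave the other things where they stand.

Things in the scene. Friction and masses are not known exactly. Their poses are not given: they have to be found in the camera images.
- dish_a: Base of a lidded dish: round white cup, 85 mm diameter, 16 mm high, 60 g. Origin: centre of its flat underside; z = its axis, out of the open side towards the lid. With the lid on, the dish is a disc 94 mm across and 18.5 mm thick (z = 0 to 18.5 mm). The lid lies on loosely (about 1 mm play): base and lid stay together while both flat faces are pinched.
- lid_a: Clear lid of dish_a, 94 mm outer diameter, 12.5 mm high, walls 2.5 mm, 30 g, open below. Origin: centre of the open rim of its skirt; z axis points to its closed top. Seated, its origin lies 6 mm along z from the base's origin, with the same z direction. The skirt leaves the lowest 6 mm of the base bare.
- dish_b: Base of the other dish, same as dish_a. Either dish may be taken first. Both start lid up on the rack.
- lid_b: Lid of dish_b, same as lid_a. The dishes bear, and need, a firm pinch (30 to 40 N) some 20 mm in from the rim, or the flap pries them out of line.
- rack: Fixed sloping steel rack, foot 292 x 120 mm. Origin: centre of its underside; x points away from the robot, y along the rack. Its floor falls away from the robot at 58 degrees from level. The floor is short, so the upper 37 mm of each dish stand free, and the upper rim, nearest the robot, can be pinched across its thickness by fingers pointing down the slope.
- rack_ledge (a point): Middle of the line where the rack's sloping floor meets its 14 mm high ledge, against which the dishes' lowest rims rest. The floor ends 57 mm up the slope from here.
- seat: Sloping floor of the fixed incubation carrier, open towards the robot. Origin: middle of the line where floor meets stop plate; x points down the slope (58 degrees, away from the robot), y level across, z square out of the floor. Floor from x = -57 to 0 mm with a bent-down lip to x = -65; stop plate at x = 0, 34 mm high; side cheeks 106 mm apart, 45 mm high, x = -58 to 0, flared at the mouth to x = -73 mm.
- home_1 (a point): Centre of the first dish's resting place on the carrier's floor (x = -47, y = 0, z = 0 mm of seat). Home there, the disc fills z = 0 to 18.5 mm; inverted, its base's origin is at z = 18.5 mm. The upper 28 mm of the dish overhang the floor's lip, free underneath.
- home_2 (a point): Centre of the second dish's resting place, on the first (x = -47, y = 0, z = 18.5 mm of seat); inverted and home, its base's origin is at z = 37 mm of seat.
- flap (a joint): Hinge angle of the carrier's clear flap, 64 mm wide, over the stack: 0 = shut and empty, about 0.18 resting on one dish, 0.46 on two. Its hinge rod is behind the stop (x = 16, z = 0 mm of seat). A dish pushed down the slope lifts it by itself with 1 to 3 N; a weak spring (0.3 to 0.6 N at the knee) shuts it again. It need not be handled.
- flap_knee (a point): Middle of the flap's knee, its lowest line, which presses on the upper dish: x = -55, z = 6 mm of seat when shut. From the knee the flap turns up towards the mouth as a lead-in lip, ending at x = -96, z = 30 mm when shut, about x = -89, z = 50 mm with one dish inside.
- dropper_0: Bystander: brown dropper bottle, 42 mm across, 134 mm tall, beside the carrier. Origin: centre of its underside.
- amber_0: Bystander: brown bottle, 48 mm across, 100 mm tall, on the other side of the carrier. Origin: centre of its underside.
- store_1: Bystander: white plastic tub, 68 mm across, 110 mm tall, behind the rack. Origin: centre of its underside.
- label_roll: Bystander: roll of labels, 70 mm across, 36 mm high, near the front edge. Origin: centre of its underside.
- cylinder: Bystander: tall clear measuring cylinder on a foot, 56 mm across, 176 mm tall, standing free between rack and carrier, towards the robot: it is easily knocked over. Origin: centre of its underside.
- tape_1: Bystander: roll of tape, 96 mm across, 48 mm high, towards the back. Origin: centre of its underside.

How it is judged:
By the outcome, as a careful person would: the job done as asked, in the order asked, and still so for the second after the job is handed in, with the robot touching nothing.
It also fails if it takes over 72 s, if anything falls off the work surface, if the arm or the gripper's body presses on something with over 40 N, if the wrist force passes 120 N, or if a joint passes its speed limit or range.

## Working session

There is one attempt and no reset: what is moved stays moved. The work goes in short steps, each a Python script; the robot and the scene stay as the last script left them, time stands still between calls to the robot, and variables do not carry over. Pictures are saved under pics/ and viewed, and the job is handed in when it is done.

```bash
ls -la; mkdir -p pics; python3 - <<'E'
from plant import r, gripper_to, inverse_kinematics, vision, models, telemetry
import cv2, numpy as np
for n in ("scene","top"):
    im=vision.snapshot(n); cv2.imwrite(f"pics/{n}0.png",im[:,:,::-1])
    print(n,vision.get_calibration(n))
for cam in ("scene","top"):
    for th in ("rack","rack_ledge","seat","home_1","home_2","flap_knee","dish_a","lid_a","cylinder","dropper_0","amber_0","store_1","label_roll","tape_1"):
        try:
            print(cam,th,[(np.round(d["at"],4).tolist(),round(d["score"],2)) for d in models.mark_of(th,cam)][:4])
        except Exception as e: print(cam,th,"ERR",e)
print(telemetry.current_t(), telemetry.current_tool_rot(), r.nose_length)
E
```

```text
total 12
drwxr-xr-x  3 agent agent 4096 Dec  7 02:27 .
drwxr-xr-x 23 root  root  4096 Dec  7 02:27 ..
drwxr-xr-x  2 agent agent 4096 Dec  7 02:27 pics
scene {'fx': 426.4231204416288, 'fy': 426.4231204416288, 'cx': 325.8811214023467, 'cy': 196.50861886097343, 'position': array([-0.32284906, -0.43502939,  0.668328  ]), 'orientation': array([-0.41662528,  0.73885964, -0.45704218,  0.26762335])}
top {'fx': 519.906861258151, 'fy': 519.906861258151, 'cx': 321.65606994550814, 'cy': 208.69859365682208, 'position': array([0.41590816, 0.01658335, 1.61374341]), 'orientation': array([ 0.04272316, -0.69834474,  0.71337849, -0.03975534])}
scene rack [([0.5822, -0.226, -0.0004], 0.69), ([0.6176, 0.1209, -0.0016], 0.37)]
scene rack_ledge [([0.6027, -0.2224, 0.0311], 0.65)]
scene seat [([0.6271, 0.2184, 0.03], 0.88)]
scene home_1 [([0.6144, 0.2154, 0.0817], 0.92), ([0.6014, 0.2208, 0.0718], 0.87), ([0.7773, -0.0052, -0.0056], 0.72)]
scene home_2 [([0.6144, 0.2154, 0.0817], 0.92), ([0.6014, 0.2208, 0.0718], 0.87), ([0.7773, -0.0052, -0.0056], 0.72)]
scene flap_knee [([0.6035, 0.2195, 0.0784], 0.54)]
s
[... 956 characters left out ...]
7, -0.0011], 0.57), ([0.6068, 0.2169, 0.0826], 0.34)]
top flap_knee [([0.606, 0.2158, 0.0826], 0.88)]
top dish_a [([0.5863, -0.2742, 0.0671], 0.5), ([0.5752, -0.1673, 0.0663], 0.39)]
top lid_a [([0.5776, -0.1666, 0.0694], 0.84), ([0.5875, -0.2762, 0.0767], 0.76), ([0.6186, 0.3107, -0.0027], 0.74)]
top cylinder [([0.4585, 0.004, 0.0011], 0.46)]
top dropper_0 [([0.6179, 0.3112, 0.0014], 0.52)]
top amber_0 [([0.6178, 0.122, -0.0013], 0.55), ([0.7089, -0.2863, -0.0015], 0.26)]
top store_1 [([0.7117, -0.2851, 0.0006], 0.69)]
top label_roll [([0.3929, 0.1783, 0.0024], 0.84), ([0.5779, -0.1702, 0.0721], 0.29)]
top tape_1 []
1.5 [-2.03462635e-05  7.97599057e-01  6.03187982e-01  5.14388418e-05] 0.025
```

View pics/scene0.png

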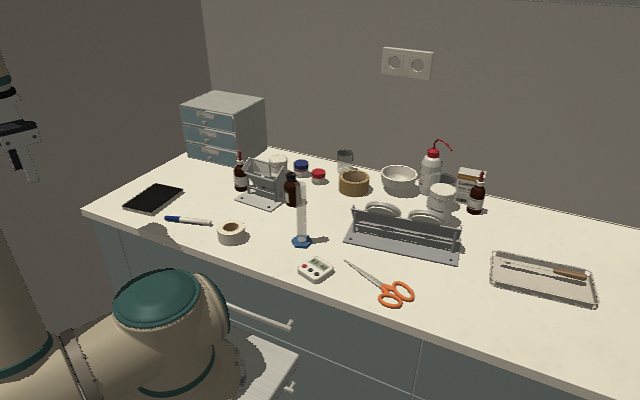

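View pics/top0.png

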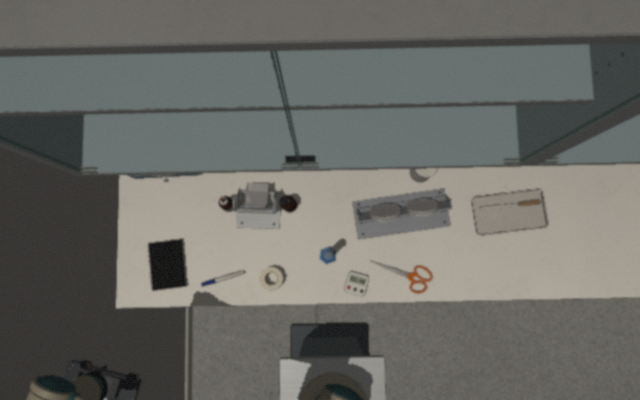

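View pics/c1.png

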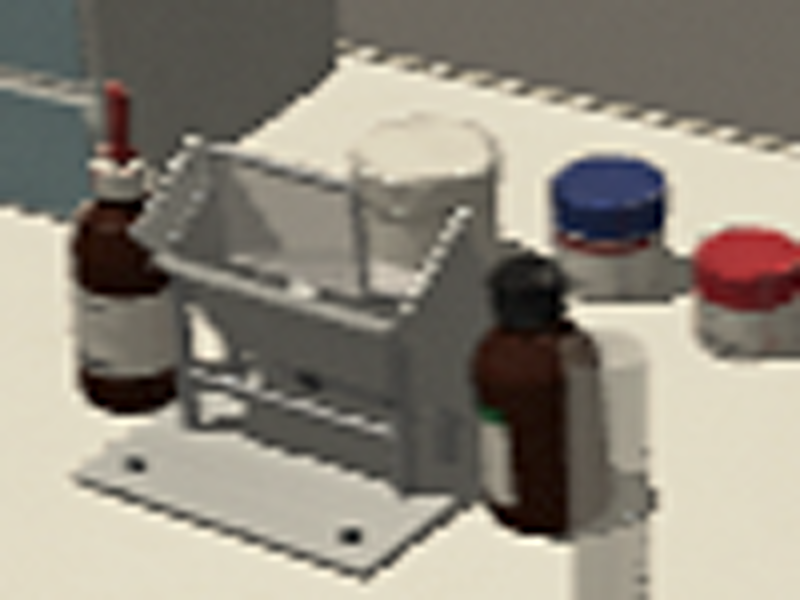

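View pics/c2.png

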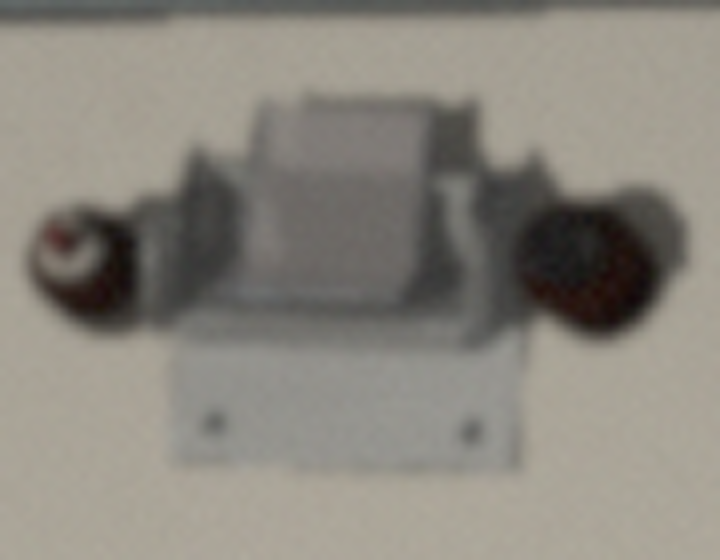

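View pics/c3.png

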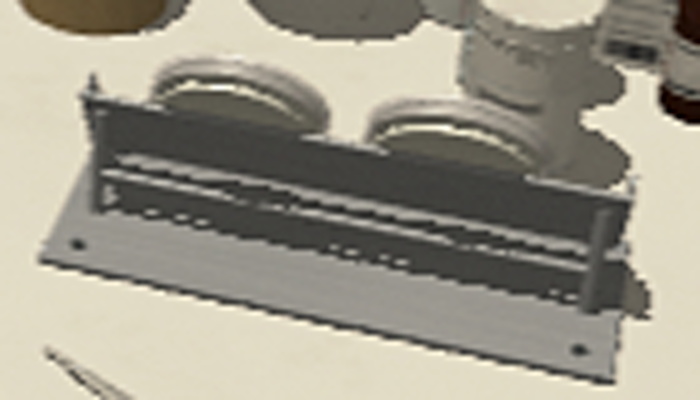

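View pics/c4.png

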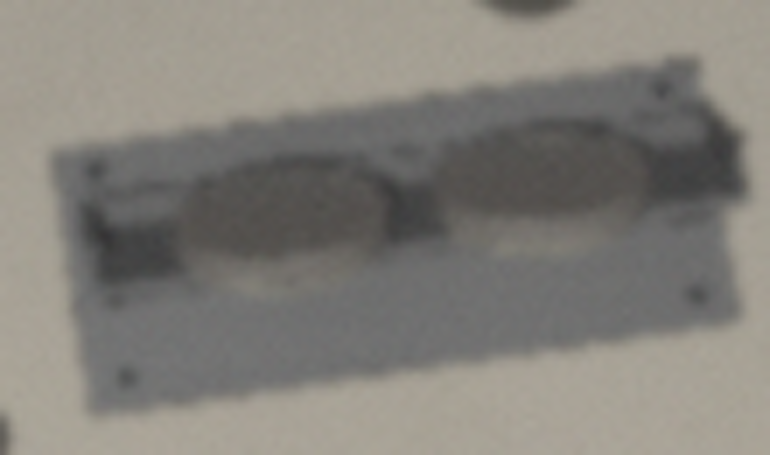

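```bash
cat > h.py <<'E'
import numpy as np, cv2
from scipy.spatial.transform import Rotation as R
from plant import r, gripper_to, inverse_kinematics, vision, models, telemetry
def q2R(q): return R.from_quat([q[1],q[2],q[3],q[0]]).as_matrix()
def R2q(M): q=R.from_matrix(M).as_quat(); return np.array([q[3],q[0],q[1],q[2]])
C={n:vision.get_calibration(n) for n in("scene","top")}
def ray(n,u,v):
    c=C[n]; d=q2R(c["orientation"])@np.array([(u-c["cx"])/c["fx"],(v-c["cy"])/c["fy"],1]); return np.array(c["position"]),d
def atz(n,u,v,z=0.):
    p,d=ray(n,u,v); return p+d*(z-p[2])/d[2]
def proj(n,P):
    c=C[n]; q=q2R(c["orientation"]).T@(np.asarray(P)-c["position"]); return np.array([c["fx"]*q[0]/q[2]+c["cx"],c["fy"]*q[1]/q[2]+c["cy"]])
def snap(n,name):
    im=vision.snapshot(n); cv2.imwrite(f"pics/{name}.png",im[:,:,::-1]); return im
E
python3 - <<'E'
from h import *
def yaw(a,b): # direction from a(left,+y) to b(-y)
    v=a-b; return np.degrees(np.arctan2(-v[0],v[1]))
rk=[atz("top",*p,.002) for p in((352.9,201.4),(444.6,188.6),(450.4,226),(358.1,238.9))]
print(np.round(rk,4)); print("rack ctr",np.mean(rk,0)); print([yaw(rk[0],rk[1]),yaw(rk[3],rk[2])], np.linalg.norm(rk[0]-rk[1]),np.linalg.norm(rk[3]-rk[0]))
a,b=atz("scene",343,242,.002),atz("scene",457.4,266.4,.002); print("sc",a,b,yaw(a,b),np.linalg.norm(a-b))
for n,p in(("top",((236.5,227.75),(280,228.5))),("scene",((234.4,200.25),(270.6,212.25)))):
    a,b=[atz(n,*x,.002) for x in p]; print(n,a,b,yaw(a,b),np.linalg.norm(a-b),(a+b)/2)
acc={}
for k in range(5):
    for cam in("scene","top"):
        vision.snapshot(cam)
        for th in("seat","flap_knee","rack","lid_a"):
            acc.setdefault((cam,th),[]).append([np.round(d["at"],4).tolist() for d in models.mark_of(th,cam)][: (2 if th=="lid_a" else 1)])
for k,v in acc.items(): print(k,v)
print(telemetry.current_t())
E
```

```text
[[ 0.6258 -0.0767  0.002 ]
 [ 0.66   -0.3649  0.002 ]
 [ 0.5422 -0.3772  0.002 ]
 [ 0.5083 -0.0896  0.002 ]]
rack ctr [ 0.58406153 -0.22708459  0.002     ]
[np.float64(6.765516097791081), np.float64(6.730408669620223)] 0.29014833363397147 0.11820606178939305
sc [ 0.5041567 -0.0913445  0.002    ] [ 0.54093658 -0.37787774  0.002     ] 7.314583025999472 0.2888841576374497
top [0.55100324 0.28746334 0.002     ] [0.54576672 0.15214295 0.002     ] -2.2160839709178104 0.13542166702156191 [0.54838498 0.21980314 0.002     ]
scene [0.54565681 0.28432033 0.002     ] [0.53903422 0.15225336 0.002     ] -2.8707314499833334 0.1322329127794007 [0.54234552 0.21828685 0.002     ]
('scene', 'seat') [[[0.6294, 0.2174, 0.0326]], [[0.6307, 0.218, 0.0298]], [[0.6325, 0.2176, 0.0307]], [], [[0.6258, 0.217, 0.0284]]]
('scene', 'flap_knee') [[[0.614, 0.2148, 0.0823]], [[0.6033, 0.2205, 0.0794]], [[0.6015, 0.2222, 0.0781]], [[0.6065, 0.2207, 0.0767]], [[0.6017, 0.2212, 0.0795]]]
('scene', 'rack') [[[0.5843, -0.2261, -0.0007]], [[0.5801, -0.2276, -0.0013]], [[0.5844, -0.2263, 0.0003]], [[0.5829, -0.2249, 0.003]
[... 400 characters left out ...]
[0.6262, 0.219, 0.0307]], [[0.6226, 0.2184, 0.0321]], [[0.6264, 0.2196, 0.0355]]]
('top', 'flap_knee') [[[0.5834, -0.2243, 0.0005]], [[0.6058, 0.2151, 0.0805]], [[0.6072, 0.2162, 0.0824]], [[0.6075, 0.2176, 0.0831]], [[0.6042, 0.2168, 0.0816]]]
('top', 'rack') [[[0.5823, -0.223, 0.0036]], [[0.5842, -0.2219, 0.0014]], [[0.5844, -0.2213, -0.0009]], [[0.5828, -0.2225, 0.0004]], [[0.582, -0.2219, -0.001]]]
('top', 'lid_a') [[[0.5925, -0.2759, 0.0757], [0.5777, -0.1703, 0.0708]], [[0.594, -0.2769, 0.074], [0.6053, 0.2166, 0.0805]], [[0.5926, -0.2766, 0.0725], [0.5748, -0.1707, 0.0728]], [[0.5918, -0.278, 0.077], [0.5761, -0.1705, 0.0722]], [[0.5903, -0.278, 0.077], [0.5793, -0.1724, 0.0703]]]
4.0
```

```bash
cat >> h.py <<'E'
S=np.radians(58)
def frame(yaw):
    "columns: down-slope, across (level,+y), normal out"
    cy,sy=np.cos(yaw),np.sin(yaw); x=np.array([cy,sy,0]); z=np.array([0,0,1.]); y=np.array([-sy,cy,0])
    return np.column_stack([np.cos(S)*x-np.sin(S)*z, y, np.sin(S)*x+np.cos(S)*z])
RK=frame(np.radians(7.0)); ST=frame(np.radians(-2.5))
SEAT=np.array([.6265,.2185,.0318])
def tool(F,sgn,a=0.):
    "tool rotation: z down the slope (turned a about normal), x = sgn*normal"
    z=np.cos(a)*F[:,0]+np.sin(a)*F[:,1]; x=sgn*F[:,2]; return np.column_stack([x,np.cross(z,x),z])
E
python3 - <<'E'
from h import *
np.set_printoptions(precision=3,suppress=True)
da=np.array([.573,-.169,.068]); db=np.array([.587,-.2775,.068])
for name,c,F in(("a",da,RK),("b",db,RK),("home",SEAT-.047*ST[:,0],ST)):
    for sgn in(1,-1):
        for ad in(-40,-20,0,20,40):
            M=tool(F,sgn,np.radians(ad))
            for back in (.05,.15):
                q=inverse_kinematics(c+F[:,2]*.009-back*M[:,2],R2q(M))
                print(name,sgn,ad,back,q)
E
```

```text
a 1 -40 0.05 None
a 1 -40 0.15 None
a 1 -20 0.05 [-0.338  0.185  2.217 -0.733  0.128  0.342]
a 1 -20 0.15 [-0.309 -0.033  2.188 -0.296  0.359 -0.087]
a 1 0 0.05 [-0.663  0.214  2.092  0.781  0.561 -1.402]
a 1 0 0.15 [-0.766  0.037  2.038  0.616  0.792 -1.267]
a 1 20 0.05 [-0.84   0.374  1.904  0.786  1.024 -1.542]
a 1 20 0.15 [-0.959  0.272  1.814  0.69   1.231 -1.479]
a 1 40 0.05 [-0.903  0.589  1.684  0.761  1.41  -1.577]
a 1 40 0.15 [-1.006  0.552  1.551  0.698  1.592 -1.526]
a -1 -40 0.05 None
a -1 -40 0.15 None
a -1 -20 0.05 None
a -1 -20 0.15 None
a -1 0 0.05 [-0.663  0.214  2.092  0.781  0.561  1.74 ]
a -1 0 0.15 [-0.766  0.037  2.038  0.616  0.792  1.874]
a -1 20 0.05 [-0.84   0.374  1.904  0.786  1.024  1.6  ]
a -1 20 0.15 [-0.959  0.272  1.814  0.69   1.231  1.662]
a -1 40 0.05 [-0.903  0.589  1.684  0.761  1.41   1.564]
a -1 40 0.15 [-1.006  0.552  1.551  0.698  1.592  1.615]
b 1 -40 0.05 None
b 1 -40 0.15 None
b 1 -20 0.05 [-0.58   0.24   2.132  0.46   0.137 -1.038]
b 1 -20 0.15 [-0.598  0.032  2.123  0.211  0.348 -0.794]
b 1 0 0.05 [-0.823  0.306  1.947  0.748  0.683 -1.
[... 1265 characters left out ...]
5 [-0.255  0.372  2.147  1.342  0.822 -1.498]
home 1 40 0.15 [-0.435  0.22   2.134  1.114  0.987 -1.352]
home -1 -40 0.05 [ 0.725  0.622  1.598 -0.883  1.298 -1.744]
home -1 -40 0.15 [ 0.833  0.587  1.47  -0.813  1.475 -1.806]
home -1 -20 0.05 [ 0.61   0.412  1.821 -0.841  0.879 -1.841]
home -1 -20 0.15 [ 0.717  0.313  1.74  -0.739  1.07  -1.918]
home -1 0 0.05 [ 0.377  0.26   2.007 -0.567  0.415 -2.251]
home -1 0 0.15 [ 0.431  0.093  1.965 -0.429  0.621 -2.374]
home -1 20 0.05 [0.043 0.235 2.127 1.01  0.359 2.238]
home -1 20 0.15 [-0.044  0.034  2.11   0.708  0.554  2.512]
home -1 40 0.05 [-0.255  0.372  2.147  1.342  0.822  1.644]
home -1 40 0.15 [-0.435  0.22   2.134  1.114  0.987  1.79 ]
```

```bash
cat > fk.py <<'E'
import numpy as np
from scipy.spatial.transform import Rotation as R
def Ry(a): return R.from_euler('y',a).as_matrix()
def Rz(a): return R.from_euler('z',a).as_matrix()
def fk(q,p,full=False):
    a1,d1,a2,L2,a3,L3,a4,d4,a5,L6=p
    A=Rz(q[0]); o=A@[a1,0,d1]; sh=o
    A=A@Ry(q[1]); o=o+A@[a2,0,L2]; el=o
    A=A@Ry(q[2]); o=o+A@[a3,0,L3]
    A=A@Rz(q[3]); o=o+A@[a4,0,d4]; wr=o
    A=A@Ry(q[4]); o=o+A@[a5,0,L6]
    A=A@Rz(q[5]+np.pi)
    return (o,A,el,wr) if full else (o,A)
E
python3 - <<'E'
from h import *; from fk import *
from scipy.optimize import least_squares
import json
np.set_printoptions(precision=4,suppress=True)
D=[]
rng=np.random.default_rng(0)
for k in range(60):
    F=frame(rng.uniform(-.6,.6)); M=tool(F,rng.choice([1,-1]),rng.uniform(-.6,.6))
    p=np.array([rng.uniform(.35,.6),rng.uniform(-.3,.3),rng.uniform(.12,.4)])
    q=inverse_kinematics(p,R2q(M))
    if q is not None: D.append((np.array(q),p,M))
print(len(D))
def res(p): 
    return np.concatenate([np.r_[fk(q,p)[0]-x,(fk(q,p)[1]-M).ravel()*.1] for q,x,M in D])
s=least_squares(res,[0,.3,0,.4,0,.3,0,0,0,.2]); print(s.x,np.abs(res(s.x)).max())
json.dump(s.x.tolist(),open("fk.json","w"))
E
```

```text
55
[-0.0193  0.1468  0.0028  0.6308  0.0303 -0.865   0.0405  1.2987 -0.0033
  0.3721] 0.10213575330633262
```

```bash
cat > fk.py <<'E'
import numpy as np, json, os
from scipy.spatial.transform import Rotation as R
SG=(1,1,1,1); 
P=None
def fk(q,p,full=False):
    w=np.asarray(p[:18]).reshape(6,3); t=np.asarray(p[18:36]).reshape(6,3)
    A=np.eye(3); o=np.zeros(3); pts=[]
    for i in range(6):
        o=o+A@t[i]; pts.append(o); a=w[i]/np.linalg.norm(w[i]); A=A@R.from_rotvec(a*q[i]).as_matrix()
    o=o+A@np.asarray(p[36:39]); A=A@R.from_rotvec(p[39:42]).as_matrix()
    return (o,A,pts) if full else (o,A)
if os.path.exists("fk.json"): P=json.load(open("fk.json"))
E
rm -f fk.json
python3 - <<'E'
from h import *; import fk as K; from fk import *
from scipy.optimize import least_squares
import json, itertools
np.set_printoptions(precision=4,suppress=True)
D=[]
rng=np.random.default_rng(0)
for k in range(150):
    F=frame(rng.uniform(-.6,.6)); M=tool(F,rng.choice([1,-1]),rng.uniform(-.6,.6))
    p=np.array([rng.uniform(.35,.6),rng.uniform(-.3,.3),rng.uniform(.12,.4)])
    if k%3==0:
        M=M@R.from_rotvec(rng.normal(0,.4,3)).as_matrix()
    q=inverse_kinematics(p,R2q(M))
    if q is not None: D.append((np.array(q),p,M))
print(len(D))
def res(p): 
    out=[]
    for q,x,M in D:
        o,A=fk(q,p); out.append(np.r_[o-x,(A-M).ravel()*.3])
    return np.concatenate(out)
best=None
for s4,s5,s6 in itertools.product((1,-1),repeat=3):
    w=[[0,0,1],[0,1,0],[0,1,0],[0,0,s4],[0,s5,0],[0,0,s6]]
    t=[[0,0,.1],[0,0,.1],[0,0,.45],[0,0,.2],[0,0,.2],[0,0,.1]]
    p0=np.r_[np.ravel(w),np.ravel(t),[0,0,.2],[0,0,3.1]]
    s=least_squares(res,p0,max_nfev=60); print(s4,s5,s6,s.cost,np.abs(res(s.x)).max())
    if best is None or s.cost<best.cost: best=s
    if s.cost<1e-6: break
print(best.x[:18].reshape(6,3)); print(best.x[18:36].reshape(6,3),best.x[36:])
json.dump(best.x.tolist(),open("fk.json","w"))
print(fk([1.174, 0.276, 1.505, -0, 1.361, -0.121],best.x))
E
```

```text
130
1 1 1 2.7777165961557234e-24 3.400335568670698e-13
[[ 0.      0.      0.6018]
 [-0.      1.6204  0.    ]
 [ 0.      1.126  -0.    ]
 [ 0.      0.      0.8596]
 [ 0.      1.3587 -0.    ]
 [ 0.      0.      1.3033]]
[[-0.     -0.     -0.1736]
 [ 0.     -0.0611  0.3104]
 [-0.      0.063   0.6297]
 [ 0.0604  0.0675  0.1215]
 [ 0.     -0.0413  0.2996]
 [-0.      0.0413  0.068 ]] [ 0.      0.      0.2973 -0.      0.      3.1416]
(array([0.1565, 0.5532, 0.2304]), array([[ 0.2723,  0.9622, -0.0002],
       [ 0.9622, -0.2723, -0.0004],
       [-0.0004, -0.    , -1.    ]]))
```

```bash
cat >> h.py <<'E'
import fk as _K
FK=lambda q:_K.fk(q,_K.P)
def body_pts():
    th=np.linspace(0,2*np.pi,24,endpoint=False); P=[]
    for x in(-.0095,.0095):
        for t in th: P.append([x,.047*np.cos(t),.05+.047*np.sin(t)])
    for x in(-.0885,0,.0885):
        for y in(-.0885,0,.0885):
            for z in(-.072,-.17): P.append([x,y,z])
    for x in(-.06,.06):
        for z in(-.07,.025): P.append([x,0,z])
    return np.array(P)
BP=body_pts()
OBS=dict(cyl=([.4585,.003],.028,.176),amber=([.619,.1215],.024,.10),drop=([.621,.312],.021,.134),store=([.7115,-.287],.034,.11))
def path_check(qs,n=60):
    zmin=9; worst={k:9 for k in OBS}
    for a,b in zip(qs[:-1],qs[1:]):
        for s in np.linspace(0,1,n):
            o,A=FK(np.asarray(a)*(1-s)+np.asarray(b)*s); W=o+BP@A.T
            zmin=min(zmin,W[:,2].min())
            for k,(c,rad,h) in OBS.items():
                dh=np.hypot(W[:,0]-c[0],W[:,1]-c[1])-rad; dz=W[:,2]-h
                worst[k]=min(worst[k],np.maximum(dh,dz).min())
    return round(zmin,3),{k:round(v,3) for k,v in worst.items()}
E
python3 - <<'E'
from h import *
np.set_printoptions(precision=3,suppress=True)
q0=telemetry.current_joints()
da=np.array([.573,-.169,.068]); db=np.array([.587,-.2775,.068]); hm=SEAT-.047*ST[:,0]
def pose(c,F,sgn,back,zo=.009): 
    M=tool(F,sgn); return c+F[:,2]*zo-back*M[:,2],R2q(M)
for nm,d in(("a",da),("b",db)):
    for b in (.12,.16,.2,.25):
        qp=inverse_kinematics(*pose(d,RK,-1,b)); qh=inverse_kinematics(*pose(hm,ST,1,b))
        print(nm,b,qp,qh, qp is not None and qh is not None and path_check([qp,qh]), qp is not None and path_check([q0,qp]))
E
```

```text
a 0.12 [-0.733  0.087  2.059  0.653  0.718  1.846] [ 0.414  0.141  1.982 -0.46   0.556  0.793] (np.float64(0.053), {'cyl': np.float64(0.005), 'amber': np.float64(-0.012), 'drop': np.float64(0.036), 'store': np.float64(0.128)}) (np.float64(0.087), {'cyl': np.float64(0.017), 'amber': np.float64(0.004), 'drop': np.float64(0.051), 'store': np.float64(0.128)})
a 0.16 [-0.777  0.021  2.03   0.605  0.817  1.882] [ 0.437  0.077  1.958 -0.421  0.643  0.76 ] (np.float64(0.087), {'cyl': np.float64(0.003), 'amber': np.float64(0.013), 'drop': np.float64(0.048), 'store': np.float64(0.145)}) (np.float64(0.116), {'cyl': np.float64(0.025), 'amber': np.float64(0.025), 'drop': np.float64(0.067), 'store': np.float64(0.145)})
a 0.2 [-0.826 -0.04   1.995  0.571  0.922  1.904] [ 0.463  0.018  1.928 -0.394  0.735  0.739] (np.float64(0.12), {'cyl': np.float64(-0.014), 'amber': np.float64(0.041), 'drop': np.float64(0.064), 'store': np.float64(0.163)}) (np.float64(0.132), {'cyl': np.float64(0.011), 'amber': np.float64(0.047), 'drop': np.float64(0.08), 'store': np.float64(0.163)})
a 0.25 [-0.892 -0.108  1.943  
[... 1052 characters left out ...]
3  0.091  1.858  0.593  1.002  1.768] [ 0.463  0.018  1.928 -0.394  0.735  0.739] (np.float64(0.115), {'cyl': np.float64(0.013), 'amber': np.float64(0.034), 'drop': np.float64(0.064), 'store': np.float64(0.118)}) (np.float64(0.129), {'cyl': np.float64(0.046), 'amber': np.float64(0.034), 'drop': np.float64(0.053), 'store': np.float64(0.102)})
b 0.25 [-1.03   0.034  1.809  0.568  1.12   1.783] [ 0.499 -0.048  1.881 -0.372  0.852  0.724] (np.float64(0.157), {'cyl': np.float64(0.002), 'amber': np.float64(0.068), 'drop': np.float64(0.088), 'store': np.float64(0.139)}) (np.float64(0.133), {'cyl': np.float64(0.031), 'amber': np.float64(0.058), 'drop': np.float64(0.065), 'store': np.float64(0.122)})
```

```bash
python3 - <<'E'
from h import *
np.set_printoptions(precision=3,suppress=True)
q0=telemetry.current_joints()
da=np.array([.573,-.169,.068]); db=np.array([.587,-.2775,.068]); hm=SEAT-.047*ST[:,0]
def pose(c,F,sgn,back,up=0,zo=.009): 
    M=tool(F,sgn); return c+F[:,2]*zo-back*M[:,2]+[0,0,up],R2q(M)
for nm,d in(("a",da),("b",db)):
  for b in (.08,.12,.16):
    for up in (.1,.15,.2):
        ql=inverse_kinematics(*pose(d,RK,-1,b)); qp=inverse_kinematics(*pose(d,RK,-1,b,up)); qh=inverse_kinematics(*pose(hm,ST,1,b,up)); qs=inverse_kinematics(*pose(hm,ST,1,b))
        if qp is None or qh is None: print(nm,b,up,"none"); continue
        print(nm,b,up,qp,qh,*[(float(z),{k:float(v) for k,v in w.items()}) for z,w in (path_check([qp,qh]),path_check([ql,qp]),path_check([qh,qs]))])
E
```

```text
a 0.08 0.1 [-0.692  0.041  1.919  0.537  0.852  2.036] [ 0.392  0.099  1.843 -0.349  0.714  0.644] (0.125, {'cyl': 0.051, 'amber': 0.029, 'drop': 0.041, 'store': 0.111}) (0.053, {'cyl': 0.07, 'amber': 0.185, 'drop': 0.375, 'store': 0.107}) (0.057, {'cyl': 0.105, 'amber': 0.027, 'drop': 0.028, 'store': 0.396})
a 0.08 0.15 [-0.692  0.001  1.828  0.487  0.966  2.117] [ 0.392  0.062  1.755 -0.307  0.833  0.586] (0.177, {'cyl': 0.055, 'amber': 0.078, 'drop': 0.073, 'store': 0.115}) (0.053, {'cyl': 0.07, 'amber': 0.184, 'drop': 0.375, 'store': 0.103}) (0.057, {'cyl': 0.105, 'amber': 0.026, 'drop': 0.028, 'store': 0.394})
a 0.08 0.2 [-0.692 -0.027  1.731  0.453  1.078  2.184] [ 0.392  0.036  1.659 -0.279  0.95   0.541] (0.229, {'cyl': 0.069, 'amber': 0.129, 'drop': 0.115, 'store': 0.142}) (0.053, {'cyl': 0.07, 'amber': 0.184, 'drop': 0.375, 'store': 0.097}) (0.057, {'cyl': 0.105, 'amber': 0.026, 'drop': 0.028, 'store': 0.392})
a 0.12 0.1 [-0.733 -0.015  1.885  0.514  0.949  2.051] [ 0.414  0.046  1.814 -0.333  0.799  0.632] (0.158, {'cyl': 0.033, 'amber': 0.06, 'drop': 0.062, 'store': 0.128
[... 3798 characters left out ...]
: 0.104}) (0.125, {'cyl': 0.107, 'amber': 0.054, 'drop': 0.047, 'store': 0.412})
b 0.16 0.15 [-0.93   0.04   1.62   0.511  1.227  1.977] [ 0.437 -0.027  1.679 -0.295  1.004  0.578] (0.238, {'cyl': 0.072, 'amber': 0.139, 'drop': 0.129, 'store': 0.14}) (0.121, {'cyl': 0.179, 'amber': 0.303, 'drop': 0.493, 'store': 0.1}) (0.125, {'cyl': 0.107, 'amber': 0.054, 'drop': 0.046, 'store': 0.411})
b 0.16 0.2 [-0.93   0.026  1.515  0.494  1.331  2.036] [ 0.437 -0.04   1.572 -0.276  1.119  0.54 ] (0.29, {'cyl': 0.114, 'amber': 0.19, 'drop': 0.171, 'store': 0.182}) (0.121, {'cyl': 0.179, 'amber': 0.303, 'drop': 0.493, 'store': 0.096}) (0.125, {'cyl': 0.107, 'amber': 0.054, 'drop': 0.045, 'store': 0.409})
```

```bash
cat >> h.py <<'E'
DA=np.array([.5725,-.169,.0687]); DB=np.array([.585,-.2775,.0687])
def overlay(cam,src,out,polys,box,s):
    im=cv2.imread(f"pics/{src}.png"); x0,y0,x1,y1=box
    im=cv2.resize(im[y0:y1,x0:x1],None,fx=s,fy=s,interpolation=cv2.INTER_CUBIC)
    for P,col in polys:
        uv=np.array([(proj(cam,p)-[x0,y0]+.5)*s for p in P]); cv2.polylines(im,[np.round(uv).astype(np.int32)],False,col,1)
    cv2.imwrite(f"pics/{out}.png",im)
def disc(c,F,z,rad=.047):
    return [c+F[:,2]*z+rad*(np.cos(t)*F[:,0]+np.sin(t)*F[:,1]) for t in np.linspace(0,2*np.pi,49)]
def sp(x,y,z): return SEAT+ST@np.array([x,y,z])/1000
def seat_polys():
    g=(0,255,0); L=[]
    L.append(([sp(-57,-53,0),sp(0,-53,0),sp(0,53,0),sp(-57,53,0),sp(-57,-53,0)],g))
    for y in(-53,53): L.append(([sp(-58,y,0),sp(-58,y,45),sp(0,y,45)],(0,0,255)))
    L.append(([sp(0,-53,0),sp(0,-53,34),sp(0,53,34),sp(0,53,0)],(255,0,0)))
    L.append(([sp(16,-32,0),sp(-55,-32,6),sp(-96,-32,30),sp(-96,32,30),sp(-55,32,6),sp(16,32,0)],(255,255,0)))
    return L
E
python3 - <<'E'
from h import *
dp=[(disc(d,RK,z,rr),c) for d in(DA,DB) for z,rr,c in((0,.0425,(0,0,255)),(.0185,.047,(0,255,0)))]
overlay("scene","scene0","o1",dp,(335,190,475,270),5)
overlay("top","top0","o2",dp,(345,180,455,245),7)
overlay("scene","scene0","o3",seat_polys(),(225,140,325,215),8)
overlay("top","top0","o4",seat_polys(),(215,170,305,240),8)
a,b=[cv2.imread(f"pics/o{i}.png") for i in(1,2)]; 
import numpy as np
def stack(i,j,o):
    A,B=[cv2.imread(f"pics/o{k}.png") for k in(i,j)]; w=max(A.shape[1],B.shape[1])
    f=lambda I:cv2.copyMakeBorder(I,0,0,0,w-I.shape[1],cv2.BORDER_CONSTANT)
    I=np.vstack([f(A),f(B)]); I=cv2.resize(I,None,fx=1,fy=1); cv2.imwrite(f"pics/{o}.png",I); print(I.shape)
E
```

```text
(no output)
```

View pics/o1.png

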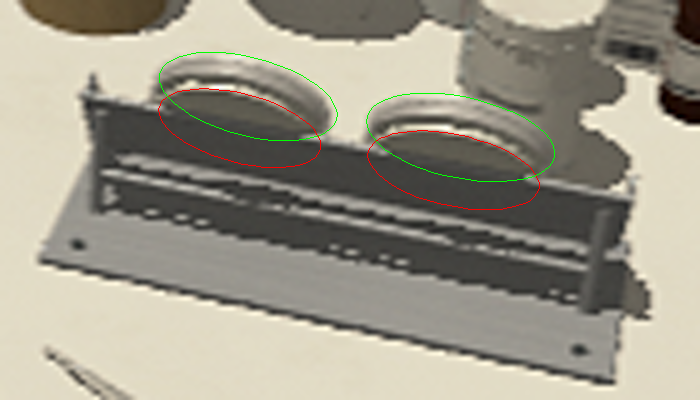

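View pics/o2.png

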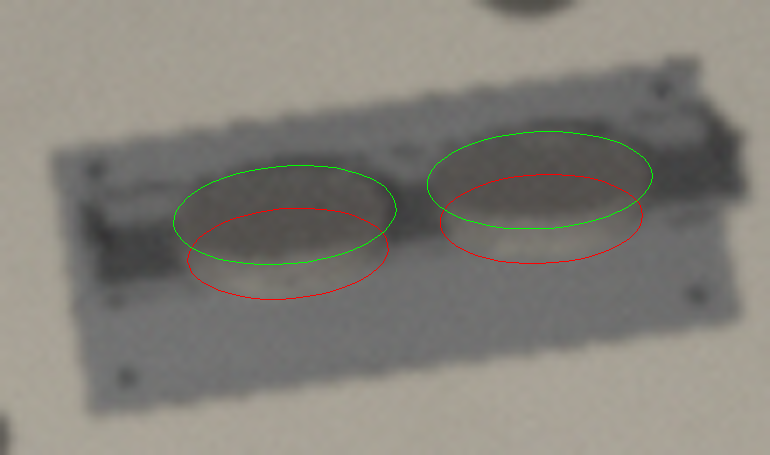

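View pics/o3.png

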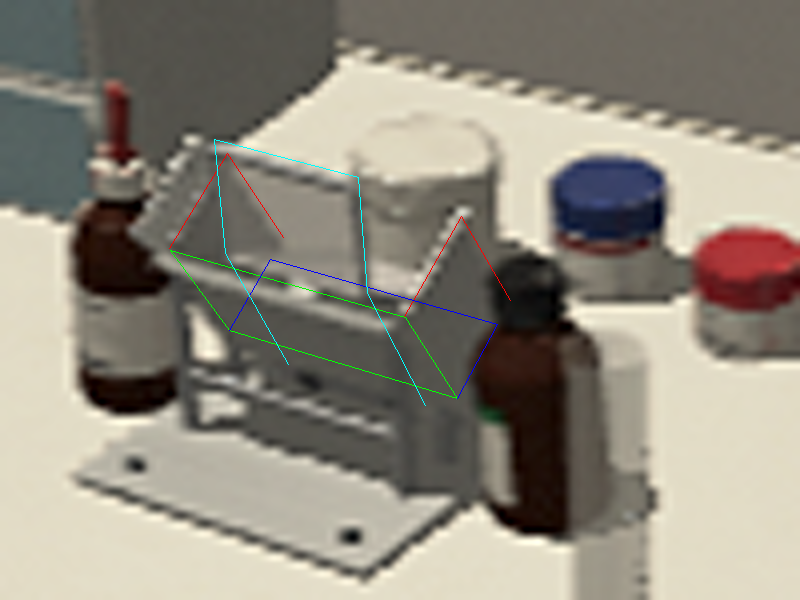

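View pics/o4.png

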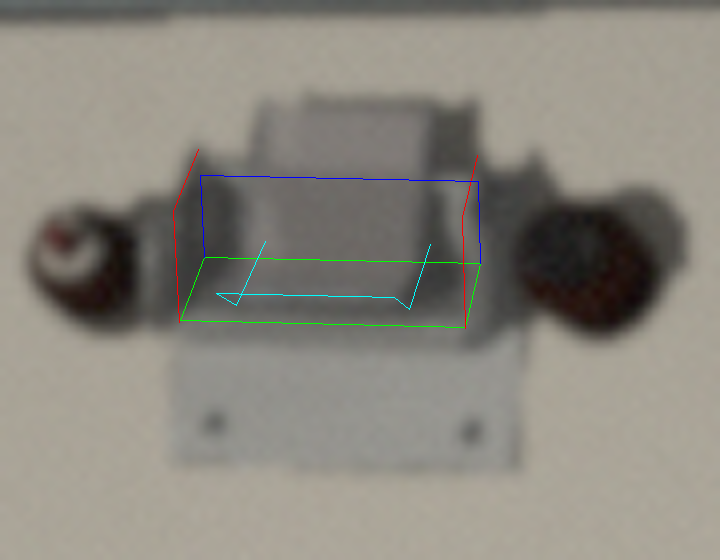

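```bash
python3 - <<'E'
from h import *
def J(cam,P):
    return np.column_stack([(proj(cam,P+e)-proj(cam,P))/1e-3 for e in np.eye(3)*1e-3])
for P,s,t in((DA,(-1.3,.8),(-1.1,-1.3)),(DB,(-.8,.8),(0,-1.5))):
    A=np.vstack([J("scene",P),J("top",P)]); b=np.r_[s,t]
    x,res,_,_=np.linalg.lstsq(A,b,rcond=None); print(x*1000,A@x-b, RK.T@x*1000)
E
```

```text
[ 4.09420692  3.55242312 -5.81426831] [ 0.34384653 -0.02766445 -0.36553362  0.16324084] [7.31362515 3.02698558 0.73225792]
[ 4.34434811  0.9238769  -5.15409945] [ 0.61163932 -0.06149839 -0.69288445  0.25701258] [6.71558289 0.38754762 1.02098163]
```

```bash
python3 - <<'E'
from h import *
P=[]
for d,o in((DA,(.007,.003,.0007)),(DB,(.007,.0005,.001))):
    for f,c in((0.5,(0,255,0)),(1,(0,0,255))):
        e=d+RK@np.array(o)*f
        P+=[(disc(e,RK,.0185),c),(disc(e,RK,0.006),c),(disc(e,RK,0,.0425),c)]
overlay("scene","scene0","o5",P,(360,195,450,230),8)
overlay("top","top0","o6",P,(360,190,445,230),9)
E
```

```text
(no output)
```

View pics/o5.png

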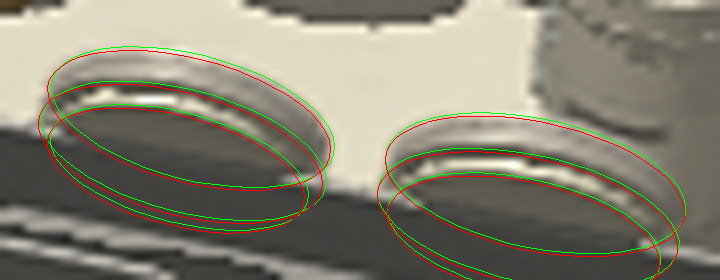

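View pics/o6.png

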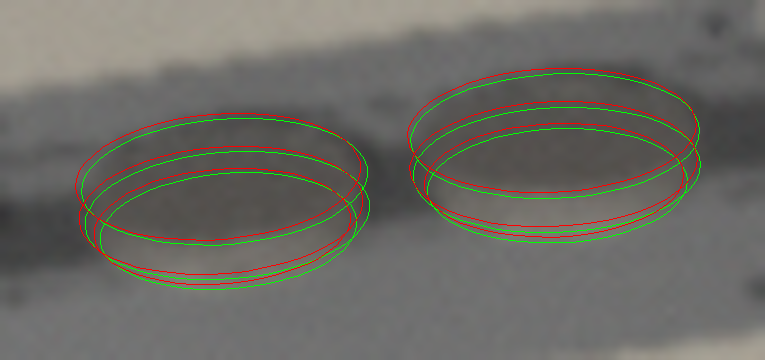

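```bash
cat >> h.py <<'E'
DA=DA+RK@np.array([.005,.0022,.0006]); DB=DB+RK@np.array([.005,.0004,.0008])
def pk(d,back,up=0): # pick poses
    M=tool(RK,-1); return d+RK[:,2]*.00925-back*M[:,2]+np.array([0,0,up]),R2q(M)
def pl(x,z,up=0,y=0.): # place: tool with dish centre at seat x (m), mid-thickness z; TCP is .05 behind the dish centre
    M=tool(ST,1); return SEAT+ST@np.array([x-.05,y,z])+np.array([0,0,up]),R2q(M)
def st(): 
    w=telemetry.current_wrist_force(); print("t",round(telemetry.current_t(),2),"pos",np.round(telemetry.current_ee_pos(),4),"F",np.round(w,2),"open",round(telemetry.current_opening(),4)); return w
def seatpos(): # TCP-> dish centre in seat frame, mm
    p=telemetry.current_ee_pos(); v=ST.T@(np.array(p)-SEAT)*1000; v[0]+=50; return np.round(v,2)
E
python3 - <<'E'
from h import *
q0=np.array(telemetry.current_joints())
q1=inverse_kinematics(*pk(DA,.12,.2)); print(path_check([q0,q1]))
q2=inverse_kinematics(*pk(DA,.10,0)); print(path_check([q1,q2]))
try:
    r.movej(q1); st()
    gripper_to(.042); st()
    r.move_l(pk(DA,.10)[0],vel=.25); st()
    snap("scene","s1")
    b=r.move_l(pk(DA,.05)[0],vel=.08,guard=5); print(b); st()
    snap("scene","s2"); snap("top","t2")
except r.PlanningError as e: print("PE",e)
E
```

```text
(np.float64(0.133), {'cyl': np.float64(0.075), 'amber': np.float64(0.112), 'drop': np.float64(0.078), 'store': np.float64(0.17)})
(np.float64(0.067), {'cyl': np.float64(0.067), 'amber': np.float64(0.186), 'drop': np.float64(0.376), 'store': np.float64(0.105)})
t 6.9 pos [ 0.5202 -0.1727  0.3714] F [-0.44 -0.9   0.5 ] open 0.0943
t 7.83 pos [ 0.52   -0.1733  0.3715] F [-0.19  0.17  0.47] open 0.0417
t 8.84 pos [ 0.5312 -0.1725  0.1555] F [ 0.6  -0.13  0.56] open 0.0423
False
t 9.67 pos [ 0.5569 -0.1687  0.1121] F [-0.45  0.2  -0.45] open 0.0418
```

```bash
python3 - <<'E'
import cv2,numpy as np
a=cv2.imread("pics/s2.png")[150:250,340:470]; b=cv2.imread("pics/t2.png")[150:250,345:475]
cv2.imwrite("pics/m1.png",np.vstack([cv2.resize(x,None,fx=3.9,fy=3,interpolation=cv2.INTER_CUBIC) if 0 else cv2.resize(x,(390,300),interpolation=cv2.INTER_CUBIC) for x in(a,b)]))
cv2.imwrite("pics/m2.png",cv2.resize(a,None,fx=6,fy=6,interpolation=cv2.INTER_CUBIC))
E
```

```text
(no output)
```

View pics/m2.png

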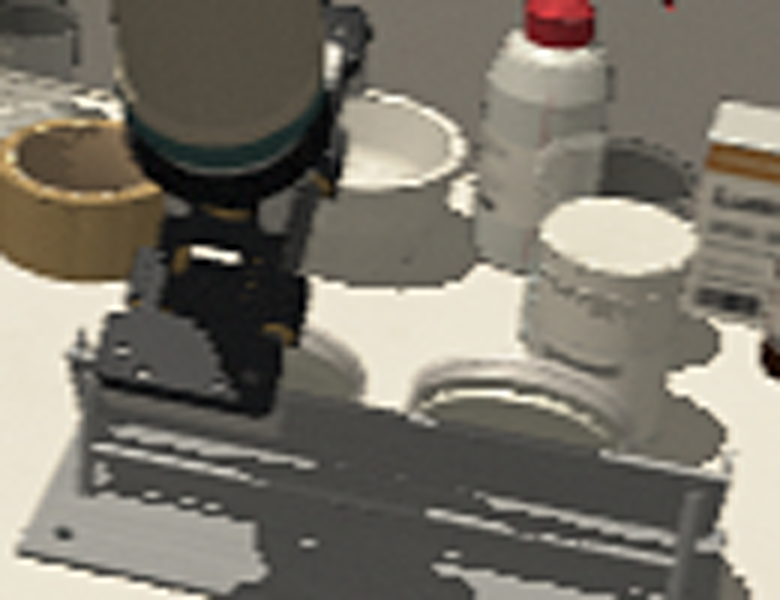

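View pics/t2.png

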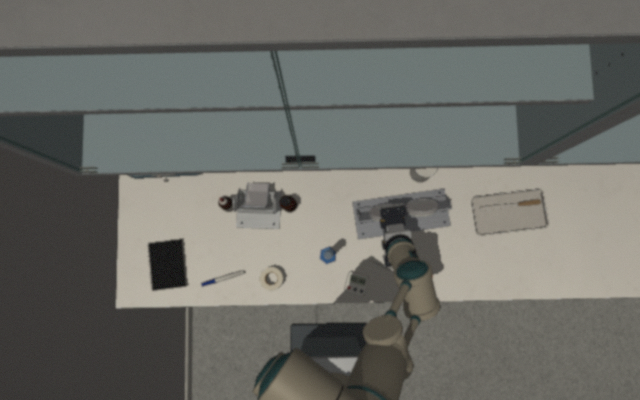

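```bash
python3 - <<'E'
from h import *
gripper_to(.012,f_grip=36); st()
r.move_l(pk(DA,.058)[0]+RK[:,2]*.002,vel=.08); st()
r.move_l(pk(DA,.12)[0]+RK[:,2]*.002,vel=.15); st()
snap("scene","s3"); snap("top","t3")
E
python3 - <<'E'
import cv2
a=cv2.imread("pics/s3.png")[130:250,330:470]
cv2.imwrite("pics/m3.png",cv2.resize(a,None,fx=5.5,fy=5,interpolation=cv2.INTER_CUBIC))
E
```

```text
t 10.26 pos [ 0.5567 -0.1688  0.1123] F [-3.69 -0.57  2.75] open 0.018
t 10.51 pos [ 0.5545 -0.1692  0.1202] F [ 0.15  1.27 -0.25] open 0.0182
t 11.07 pos [ 0.5216 -0.173   0.1723] F [ 0.06  0.12 -0.64] open 0.0182
```

View pics/m3.png

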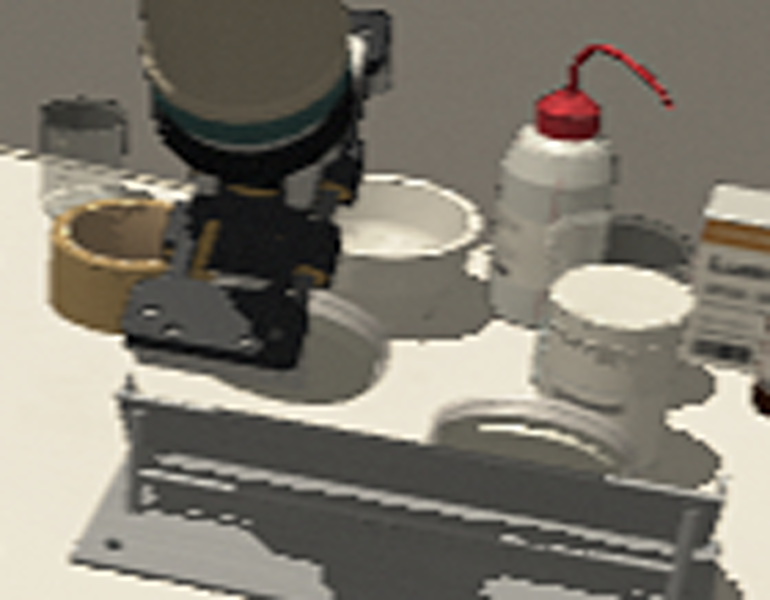

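```bash
python3 - <<'E'
from h import *
q1=inverse_kinematics(*pk(DA,.12,.2)); qh=inverse_kinematics(*pl(-.175,.0125,.15)); qs=inverse_kinematics(*pl(-.175,.0125))
print(qh,path_check([q1,qh]),path_check([qh,qs]))
r.move_l(pk(DA,.12,.2)[0],vel=.3); st()
q1=np.array(telemetry.current_joints()); print(path_check([q1,qh]))
r.movej(qh); st()
snap("scene","s4"); 
r.move_l(pl(-.175,.0125)[0],vel=.2); st(); print(seatpos())
snap("scene","s5"); snap("top","t5")
E
python3 - <<'E'
import cv2
a=cv2.imread("pics/s5.png")[100:220,210:350]
cv2.imwrite("pics/m5.png",cv2.resize(a,None,fx=5.5,fy=5,interpolation=cv2.INTER_CUBIC))
a=cv2.imread("pics/t5.png")[165:265,205:325]
cv2.imwrite("pics/m6.png",cv2.resize(a,None,fx=6,fy=6,interpolation=cv2.INTER_CUBIC))
E
```

```text
[ 0.44502773 -0.04085069  1.65099448 -0.29153611  1.04616207  0.57278181] (np.float64(0.259), {'cyl': np.float64(0.083), 'amber': np.float64(0.159), 'drop': np.float64(0.143), 'store': np.float64(0.168)}) (np.float64(0.142), {'cyl': np.float64(0.114), 'amber': np.float64(0.064), 'drop': np.float64(0.051), 'store': np.float64(0.413)})
t 11.99 pos [ 0.5192 -0.1726  0.3688] F [-0.61  0.31 -1.72] open 0.0183
(np.float64(0.258), {'cyl': np.float64(0.082), 'amber': np.float64(0.158), 'drop': np.float64(0.143), 'store': np.float64(0.166)})
t 13.46 pos [0.5179 0.2226 0.3781] F [-0.29  0.16 -1.13] open 0.0185
t 14.41 pos [0.519  0.2233 0.2305] F [ 0.04  0.54 -0.5 ] open 0.0182
[-1.7551e+02  9.0000e-02  1.4060e+01]
```

View pics/m5.png

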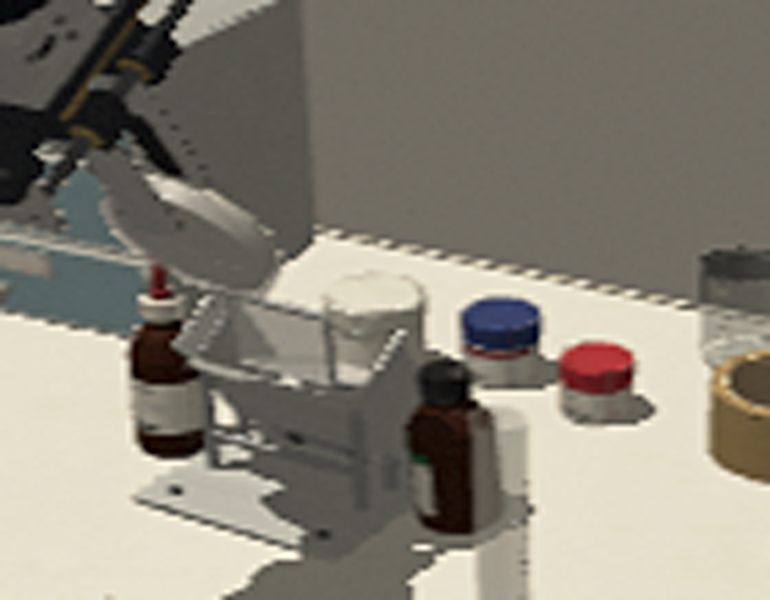

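View pics/m6.png

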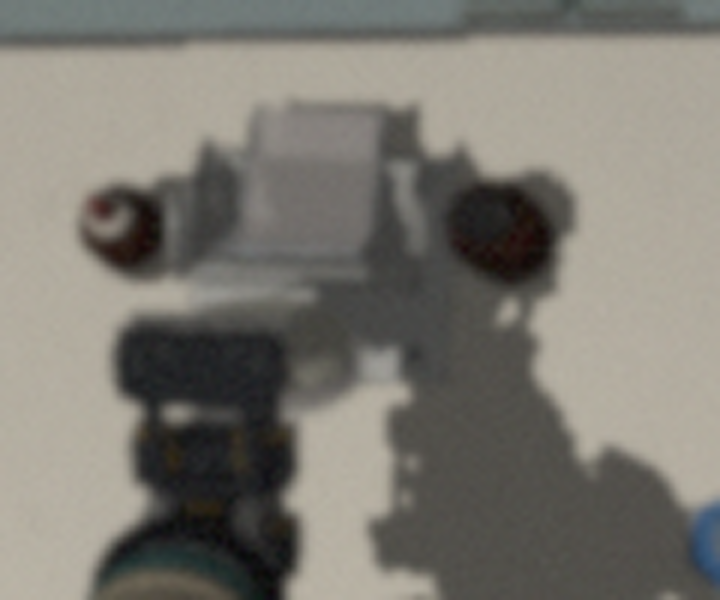

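```bash
python3 - <<'E'
from h import *
p=np.array(telemetry.current_ee_pos()); M=q2R(telemetry.current_tool_rot()); print(np.round(M-tool(ST,1),4).tolist())
c=p+M[:,2]*.05; F=np.column_stack([M[:,2],M[:,1],M[:,0]])
P=[(disc(c,F,-.00925,.047),(0,255,0)),(disc(c,F,.00325,.047),(0,255,0)),(disc(c,F,.00925,.0425),(0,0,255))]
overlay("scene","s5","o7",P,(215,120,275,165),12)
overlay("top","t5","o8",P,(215,200,275,245),12)
E
```

```text
[[-0.0016, -0.0003, 0.0026], [-0.0011, 0.0, 0.0011], [0.0025, -0.0016, 0.0016]]
```

View pics/o7.png

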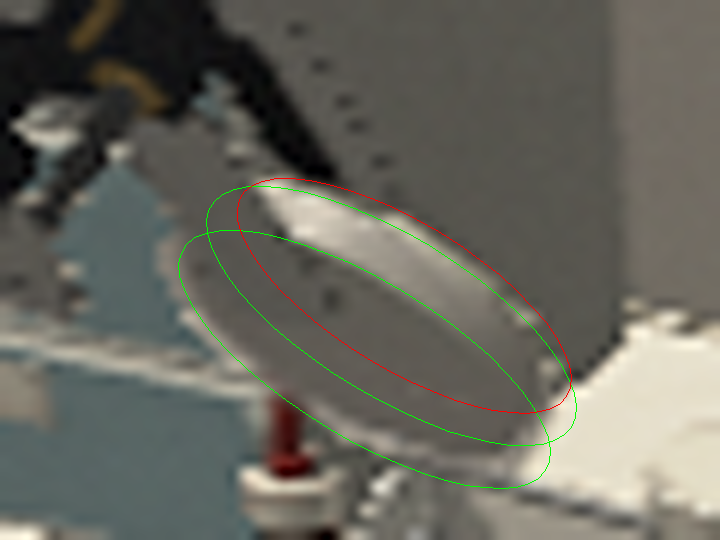

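View pics/o8.png

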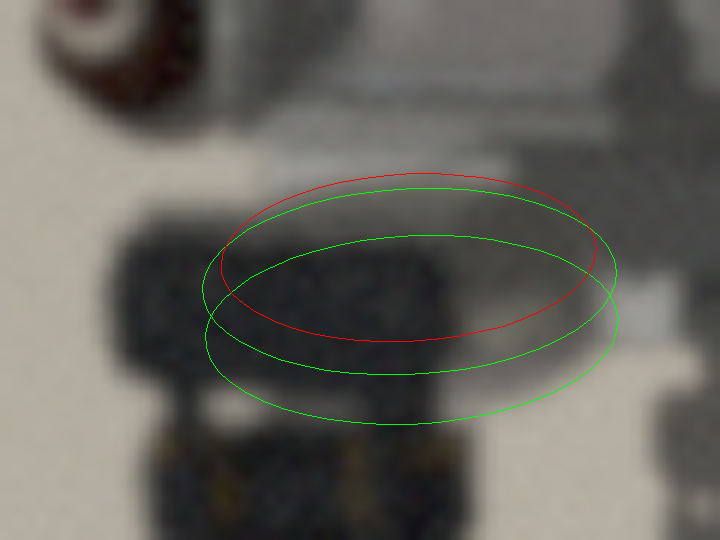

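```bash
python3 - <<'E'
from h import *
r.move_l(pl(-.15,.0145)[0],vel=.15); f0=st(); print(seatpos())
for x in(-.12,-.10,-.085,-.07):
    b=r.move_l(pl(x,.0145)[0],rot=pl(x,.0145)[1],vel=.06,guard=7); f=st(); print(b,seatpos(),"seat-frame F",np.round(ST.T@(np.array(f)-f0),2))
    if b: break
snap("scene","s6"); snap("top","t6")
E
python3 - <<'E'
import cv2
a=cv2.imread("pics/s6.png")[130:220,225:325]
cv2.imwrite("pics/m7.png",cv2.resize(a,None,fx=8,fy=6.6,interpolation=cv2.INTER_CUBIC))
E
```

```text
t 14.82 pos [0.5329 0.2224 0.2091] F [-0.09  0.97  0.13] open 0.0183
[-149.96   -0.2    14.51]
t 15.47 pos [0.5487 0.2218 0.1832] F [ 0.76  0.04 -0.42] open 0.0181
False [-1.1968e+02 -1.1000e-01  1.4250e+01] seat-frame F [ 0.93 -0.9   0.46]
t 15.96 pos [0.5593 0.2212 0.166 ] F [ 0.83 -0.64 -0.96] open 0.0184
False [-99.45  -0.25  14.04] seat-frame F [ 1.44 -1.57  0.26]
t 16.36 pos [0.5671 0.2208 0.1532] F [ 0.21 -0.24 -0.25] open 0.0183
False [-84.42  -0.28  13.89] seat-frame F [ 0.5 -1.2  0.1]
t 16.76 pos [0.5751 0.2205 0.1405] F [-0.53  0.22 -1.09] open 0.0181
False [-69.44  -0.24  14.03] seat-frame F [ 0.82 -0.78 -0.99]
```

View pics/m7.png

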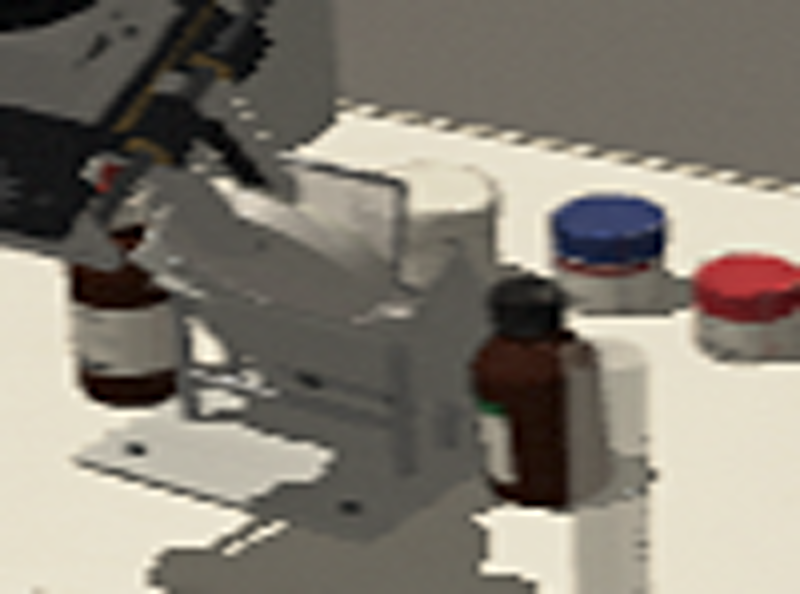

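```bash
python3 - <<'E'
from h import *
f0=np.array(telemetry.current_wrist_force())
b=r.move_l(pl(-.069,.0055)[0],vel=.015,guard=3.5); f=st(); print(b,seatpos(),"dF",np.round(ST.T@(np.array(f)-f0),2))
E
```

```text
t 17.36 pos [0.5702 0.221  0.1374] F [0.88 0.03 1.24] open 0.0181
True [-69.41   0.09   8.21] dF [-1.93  0.36  1.94]
```

```bash
python3 - <<'E'
from h import *
r.move_l(pl(-.069,.0092)[0],vel=.03); f0=np.array(st())
b=r.move_l(pl(-.036,.0092)[0],vel=.04,guard=8); f=st(); print(b,seatpos(),"dF",np.round(ST.T@(np.array(f)-f0),2))
snap("scene","s7"); snap("top","t7")
E
python3 - <<'E'
import cv2
a=cv2.imread("pics/s7.png")[130:220,225:325]
cv2.imwrite("pics/m8.png",cv2.resize(a,None,fx=8,fy=6.6,interpolation=cv2.INTER_CUBIC))
E
```

```text
t 17.61 pos [0.5709 0.2208 0.1372] F [ 1.02 -0.38  0.49] open 0.018
t 18.31 pos [0.5868 0.2201 0.1123] F [-2.62  0.12  4.88] open 0.0184
True [-39.34  -0.17   8.95] dF [-5.66  0.34 -0.78]
```

View pics/m8.png

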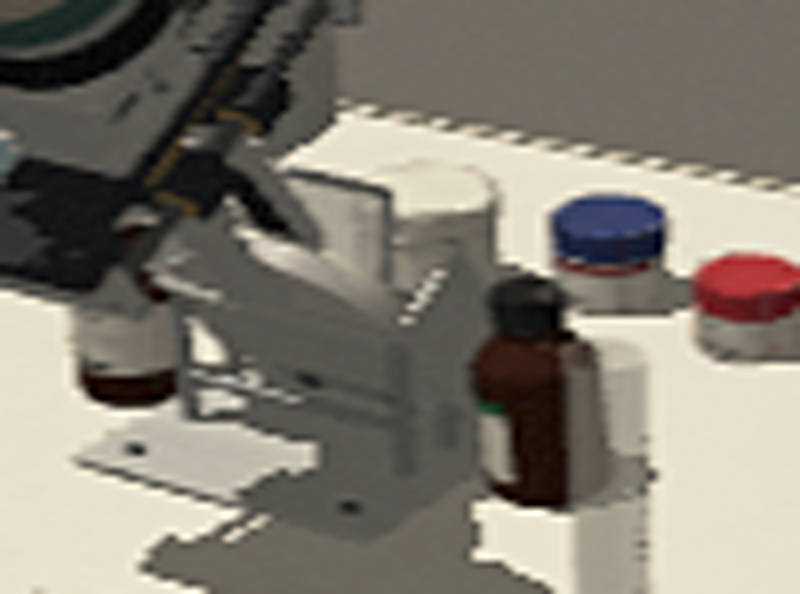

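```bash
python3 - <<'E'
from h import *
gripper_to(.025); f0=np.array(st())
p=np.array(telemetry.current_ee_pos())
r.move_l(p-ST[:,0]*.045,vel=.12); st(); print(seatpos())
snap("scene","s8"); snap("top","t8")
E
python3 - <<'E'
import cv2
a=cv2.imread("pics/s8.png")[130:220,225:325]
cv2.imwrite("pics/m9.png",cv2.resize(a,None,fx=8,fy=6.6,interpolation=cv2.INTER_CUBIC))
E
```

```text
t 18.76 pos [0.5862 0.2198 0.1117] F [2.08 0.25 1.18] open 0.0249
t 19.28 pos [0.5621 0.2209 0.1498] F [0.04 0.15 0.07] open 0.0251
[-84.23  -0.46   7.83]
```

View pics/m9.png

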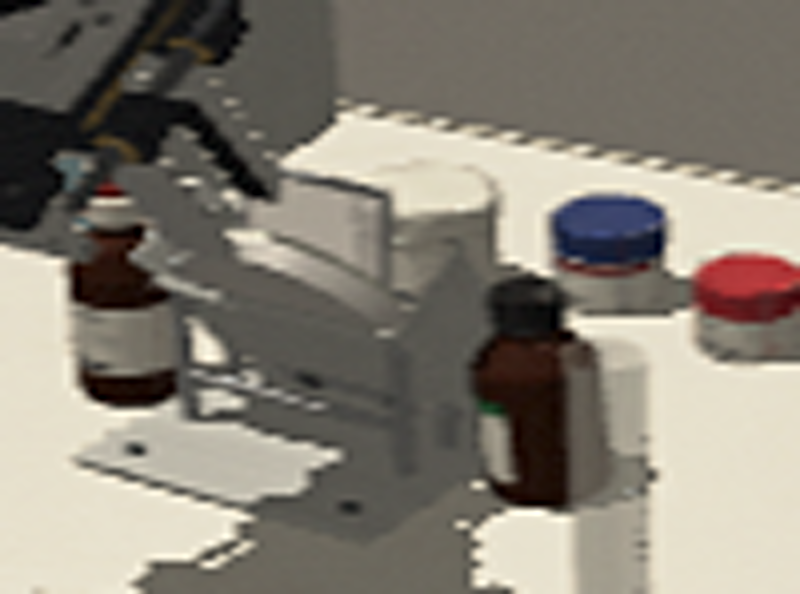

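```bash
python3 - <<'E'
from h import *
gripper_to(.0); f0=np.array(st())
r.move_l(pl(-.084,.0095)[0],rot=pl(-.084,.0095)[1],vel=.1)
b=r.move_l(pl(-.05,.0095)[0],vel=.03,guard=8); f=st(); v=seatpos(); print(b,v,"tip x",v[0]-25,"dF",np.round(ST.T@(np.array(f)-f0),2))
p=np.array(telemetry.current_ee_pos())
r.move_l(p-ST[:,0]*.10,vel=.3); st(); print(seatpos())
snap("scene","s9"); snap("top","t9")
for cam in("scene","top"):
    for th in("dish_a","lid_a","flap_knee"):
        print(cam,th,[(np.round(ST.T@(np.array(d["at"])-SEAT)*1000,1).tolist(),round(d["score"],2)) for d in models.mark_of(th,cam)])
E
python3 - <<'E'
import cv2
a=cv2.imread("pics/s9.png")[130:220,225:325]
cv2.imwrite("pics/m10.png",cv2.resize(a,None,fx=8,fy=6.6,interpolation=cv2.INTER_CUBIC))
E
```

```text
t 19.94 pos [0.5624 0.2208 0.1498] F [-0.62 -0.24  0.87] open 0.0006
t 20.87 pos [0.5736 0.2211 0.1361] F [-3.37  0.27  6.67] open 0.0007
True [-66.51   0.3   10.4 ] tip x -91.51 dF [-6.39  0.38  0.72]
t 21.35 pos [0.5207 0.2236 0.2214] F [-0.34 -0.45  0.22] open 0.0004
[-166.9     0.44   10.62]
scene dish_a [([-44.0, -495.3, 7.3], 0.78), ([-40.3, -0.2, 22.3], 0.46), ([-48.3, -6.2, 16.6], 0.18)]
scene lid_a [([-42.1, -496.8, 7.6], 0.77), ([-41.9, 0.8, 11.1], 0.48)]
scene flap_knee [([-48.6, 2.8, 18.2], 0.74)]
top dish_a [([-41.2, -493.7, 2.5], 0.41), ([-44.9, -4.2, 17.3], 0.32)]
top lid_a [([-45.3, -496.2, 9.1], 0.81), ([-42.9, -1.3, 11.6], 0.71), ([22.3, 91.6, -26.7], 0.5)]
top flap_knee [([-48.9, -2.6, 23.3], 0.76), ([-37.9, -498.3, 4.0], 0.18)]
```

View pics/m10.png

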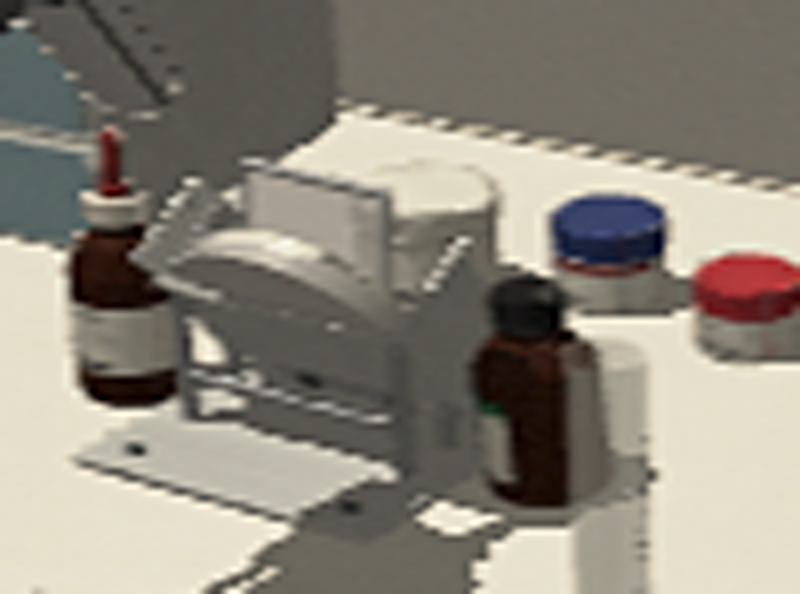

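```bash
cat >> h.py <<'E'
SEAT=SEAT+ST@np.array([.0025,0,-.0006]); DB=DB-RK[:,0]*.005
E
python3 - <<'E'
from h import *
p=np.array(telemetry.current_ee_pos())
r.move_l(p+[0,0,.15],vel=.3); st()
q=np.array(telemetry.current_joints()); q1=inverse_kinematics(*pk(DB,.12,.2)); q2=inverse_kinematics(*pk(DB,.10)); print(path_check([q,q1]),path_check([q1,q2]))
r.movej(q1); gripper_to(.042); st()
r.move_l(pk(DB,.10)[0],vel=.3)
b=r.move_l(pk(DB,.05)[0],rot=pk(DB,.05)[1],vel=.08,guard=5); print(b); st()
snap("scene","s10"); snap("top","t10")
E
python3 - <<'E'
import cv2
a=cv2.imread("pics/s10.png")[140:260,340:480]
cv2.imwrite("pics/m11.png",cv2.resize(a,None,fx=5.5,fy=5,interpolation=cv2.INTER_CUBIC))
E
```

```text
t 22.4 pos [0.5198 0.2228 0.368 ] F [ 0.4   0.83 -0.81] open 0.0003
(np.float64(0.252), {'cyl': np.float64(0.08), 'amber': np.float64(0.152), 'drop': np.float64(0.134), 'store': np.float64(0.151)}) (np.float64(0.072), {'cyl': np.float64(0.177), 'amber': np.float64(0.292), 'drop': np.float64(0.484), 'store': np.float64(0.065)})
t 25.04 pos [ 0.5303 -0.2839  0.3758] F [-0.18 -0.05 -1.45] open 0.042
False
t 26.69 pos [ 0.5672 -0.2792  0.1162] F [-0.36  0.03 -0.22] open 0.042
```

View pics/m11.png

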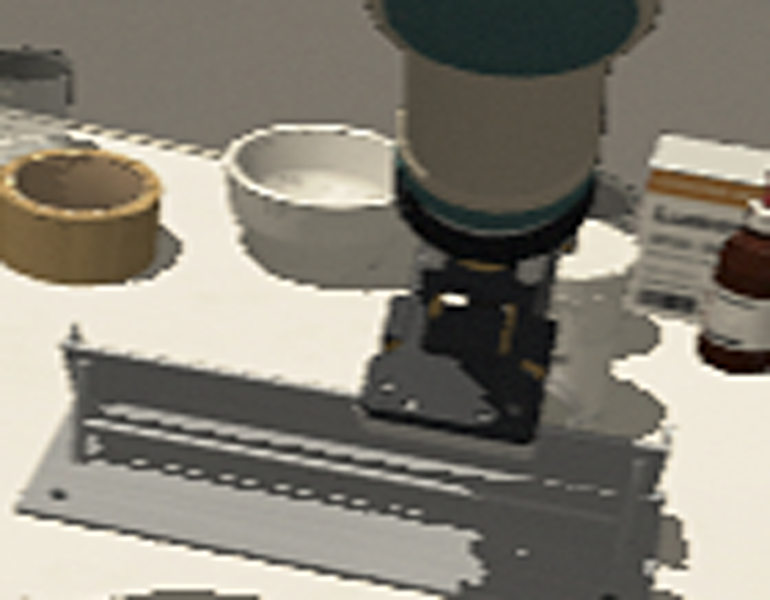

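```bash
python3 - <<'E'
from h import *
gripper_to(.012,f_grip=36); st()
r.move_l(pk(DB,.058)[0]+RK[:,2]*.002,vel=.08); st()
r.move_l(pk(DB,.12,.2)[0],vel=.3); st()
q1=np.array(telemetry.current_joints()); qh=inverse_kinematics(*pl(-.19,.0308,.15)); qs=inverse_kinematics(*pl(-.19,.0308))
print(path_check([q1,qh]),path_check([qh,qs]))
r.movej(qh); st()
r.move_l(pl(-.19,.0308)[0],rot=pl(-.19,.0308)[1],vel=.25); st(); print(seatpos())
snap("scene","s11"); snap("top","t11")
c=np.array(telemetry.current_ee_pos()); M=q2R(telemetry.current_tool_rot())
c=c+M[:,2]*.05; F=np.column_stack([M[:,2],M[:,1],M[:,0]])
P=[(disc(c,F,-.00925,.047),(0,255,0)),(disc(c,F,.00325,.047),(0,255,0)),(disc(c,F,.00925,.0425),(0,0,255))]
overlay("scene","s11","o9",P,(205,115,305,190),8)
overlay("top","t11","o10",P,(215,180,295,250),9)
E
```

```text
t 27.28 pos [ 0.567  -0.2794  0.1167] F [-0.97 -0.7   2.69] open 0.018
t 27.53 pos [ 0.5646 -0.2798  0.1248] F [-0.99 -0.78 -1.  ] open 0.0183
t 28.53 pos [ 0.5296 -0.2831  0.3736] F [-0.8   0.05 -0.61] open 0.0181
(np.float64(0.265), {'cyl': np.float64(0.094), 'amber': np.float64(0.165), 'drop': np.float64(0.156), 'store': np.float64(0.157)}) (np.float64(0.162), {'cyl': np.float64(0.116), 'amber': np.float64(0.069), 'drop': np.float64(0.05), 'store': np.float64(0.411)})
t 30.38 pos [0.5265 0.2222 0.3987] F [-0.26 -0.71 -1.36] open 0.0184
t 31.12 pos [0.5277 0.2229 0.2506] F [-0.22  0.49 -0.42] open 0.0181
[-1.9047e+02  5.0000e-02  3.2640e+01]
```

View pics/o9.png

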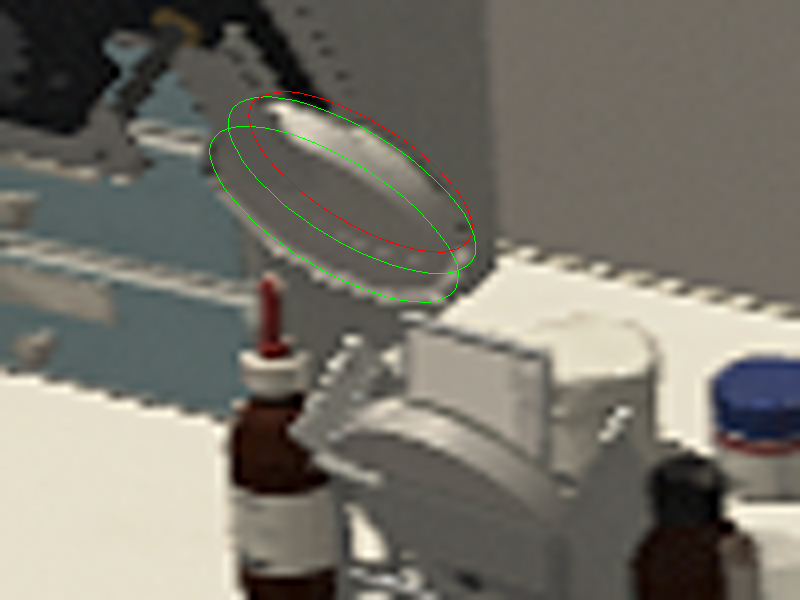

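View pics/o10.png

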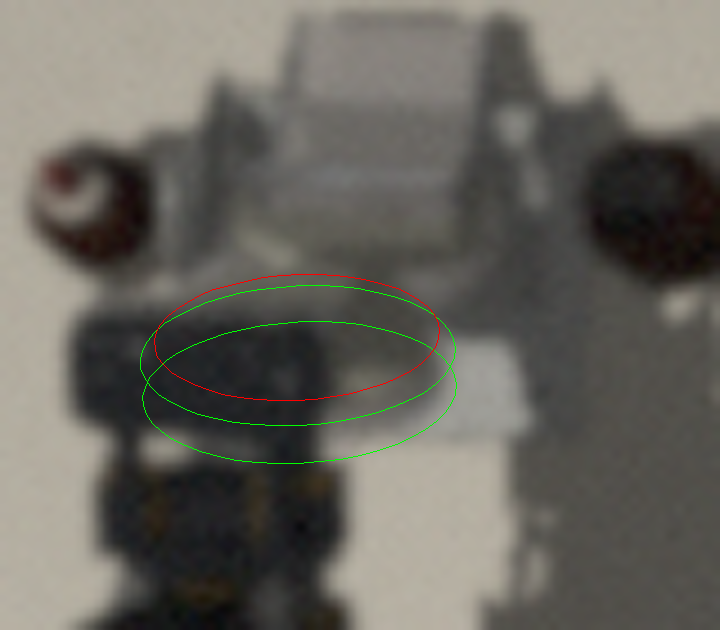

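```bash
python3 - <<'E'
from h import *
r.move_l(pl(-.165,.0308)[0],rot=pl(-.165,.0308)[1],vel=.15); f0=np.array(st()); print(seatpos())
for x in(-.13,-.11,-.095,-.082,-.073):
    b=r.move_l(pl(x,.0308)[0],rot=pl(x,.0308)[1],vel=.06,guard=8); f=st(); print(b,seatpos(),"dF",np.round(ST.T@(np.array(f)-f0),2))
    if b: break
snap("scene","s12"); snap("top","t12")
E
python3 - <<'E'
import cv2
a=cv2.imread("pics/s12.png")[130:220,225:325]
cv2.imwrite("pics/m12.png",cv2.resize(a,None,fx=8,fy=6.6,interpolation=cv2.INTER_CUBIC))
E
```

```text
t 31.54 pos [0.5398 0.2222 0.2286] F [ 0.47  0.09 -0.67] open 0.0181
[-1.6533e+02 -6.0000e-02  3.1310e+01]
t 32.27 pos [0.5582 0.2214 0.1981] F [ 0.57 -0.07 -0.61] open 0.0183
False [-1.2977e+02 -5.0000e-02  3.0760e+01] dF [ 0.01 -0.15  0.12]
t 32.76 pos [0.5685 0.2208 0.1806] F [-0.59 -1.27 -0.45] open 0.0184
False [-109.43   -0.24   30.24] dF [-0.71 -1.4  -0.73]
t 33.16 pos [0.5765 0.2205 0.1679] F [ 0.37 -0.01 -0.43] open 0.0183
False [-94.46  -0.22  30.26] dF [-0.25 -0.1   0.05]
t 33.52 pos [0.5831 0.2201 0.1566] F [-0.02 -0.24 -2.  ] open 0.018
False [-81.36  -0.31  29.93] dF [ 0.87 -0.34 -1.11]
t 33.83 pos [0.5881 0.22   0.1493] F [-0.32 -0.12 -1.33] open 0.0182
False [-72.5   -0.17  30.3 ] dF [ 0.15 -0.24 -1.01]
```

View pics/m12.png

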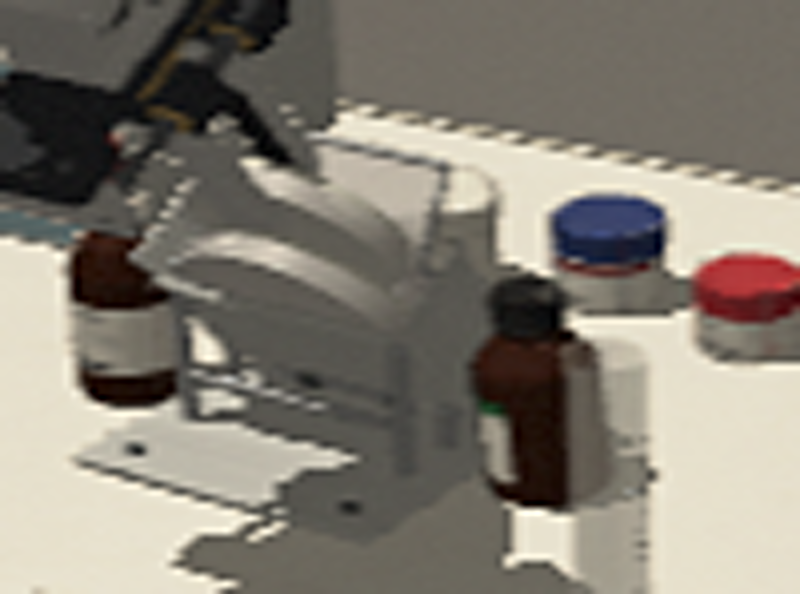

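```bash
python3 - <<'E'
from h import *
f0=np.array(telemetry.current_wrist_force())
b=r.move_l(pl(-.0725,.0235)[0],vel=.015,guard=3); f=st(); print(b,seatpos(),"dF",np.round(ST.T@(np.array(f)-f0),2))
snap("scene","s13")
E
```

```text
t 34.31 pos [0.5854 0.2206 0.1481] F [ 1.66 -0.75  1.41] open 0.0184
True [-72.94   0.26  27.29] dF [-1.76 -0.55  3.51]
```

```bash
python3 - <<'E'
from h import *
r.move_l(pl(-.0725,.0278)[0],vel=.03)
gripper_to(.026); st(); r.hold(.2)
snap("scene","s14")
p=np.array(telemetry.current_ee_pos())
r.move_l(p-ST[:,0]*.03,vel=.12); st(); print(seatpos())
snap("scene","s15"); snap("top","t15")
E
python3 - <<'E'
import cv2,numpy as np
f=lambda n:cv2.resize(cv2.imread(f"pics/{n}.png")[130:200,225:305],None,fx=5,fy=5,interpolation=cv2.INTER_CUBIC)
cv2.imwrite("pics/m13.png",np.hstack([f("s14"),f("s15")]))
E
```

```text
t 34.98 pos [0.5858 0.2202 0.1478] F [-0.04 -0.1  -0.47] open 0.0264
t 35.62 pos [0.5702 0.2212 0.1741] F [-0.67  0.25  0.3 ] open 0.0257
[-103.06    0.2    28.24]
```

View pics/m13.png

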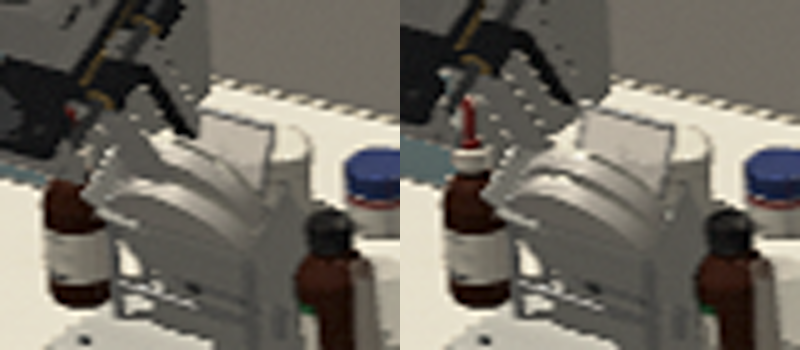

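```bash
python3 - <<'E'
from h import *
gripper_to(.0); 
r.move_l(pl(-.09,.025)[0],rot=pl(-.09,.025)[1],vel=.12); f0=np.array(st())
b=r.move_l(pl(-.055,.025)[0],vel=.03,guard=8); f=st(); v=seatpos(); print(b,v,"tip x",v[0]-25,"dF",np.round(ST.T@(np.array(f)-f0),2))
p=np.array(telemetry.current_ee_pos())
r.move_l(p-ST[:,0]*.11,vel=.3)
r.move_l(p-ST[:,0]*.11+[-.05,0,.2],vel=.3); st()
snap("scene","s16"); snap("top","t16")
for cam in("scene","top"):
    for th in("dish_a","lid_a","flap_knee"):
        print(cam,th,[(np.round(ST.T@(np.array(d["at"])-SEAT)*1000,1).tolist(),round(d["score"],2)) for d in models.mark_of(th,cam)])
# expected homes
P=[]
for z0 in(0,.0185):
    c=SEAT+ST@np.array([-.047,0,z0]); P+=[(disc(c,ST,0),(0,255,0)),(disc(c,ST,.0125),(0,255,0)),(disc(c,ST,.0185,.0425),(0,0,255))]
overlay("scene","s16","o11",P,(230,140,310,205),9)
overlay("scene","s16","o12",[],(230,140,310,205),9)
overlay("top","t16","o13",[],(215,170,305,240),8)
E
```

```text
t 36.55 pos [0.5739 0.2205 0.1605] F [-0.94  0.13  1.15] open 0.0003
t 37.29 pos [0.5857 0.2201 0.144 ] F [-4.25 -0.26  5.73] open 0.0006
True [-69.24  -0.17  25.44] tip x -94.24 dF [-5.63 -0.53 -0.36]
t 38.64 pos [0.4773 0.2223 0.4339] F [-0.14 -0.08 -0.08] open 0.0009
scene dish_a [([-48.1, 5.8, 40.0], 0.47), ([-45.6, -0.9, 22.5], 0.44)]
scene lid_a [([-41.2, 1.5, 10.8], 0.76), ([-48.6, -0.7, 29.2], 0.68), ([20.2, 92.3, -22.6], 0.58)]
scene flap_knee [([-44.4, 0.6, 37.6], 0.75)]
top dish_a [([-46.4, 5.6, 36.4], 0.74), ([-44.9, 0.5, 20.2], 0.42)]
top lid_a [([-53.0, 6.0, 33.6], 0.49), ([-46.0, -1.1, 12.6], 0.47)]
top flap_knee [([-42.9, -3.5, 41.2], 0.88)]
```

View pics/o11.png

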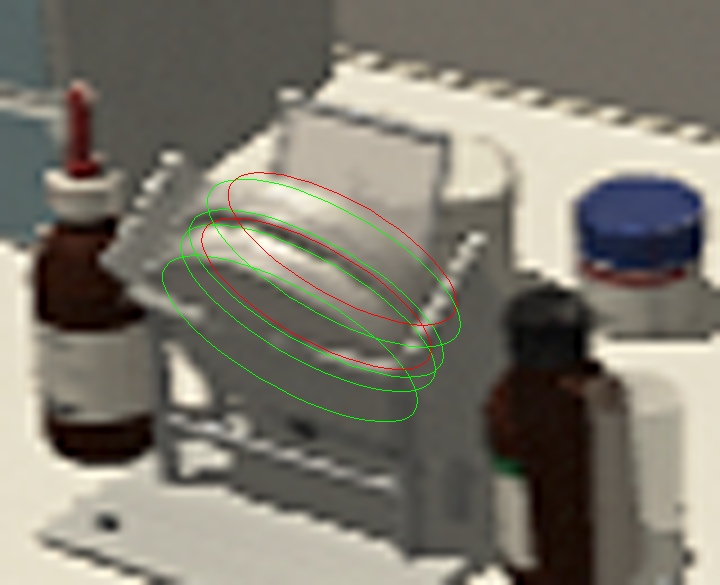

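View pics/o12.png

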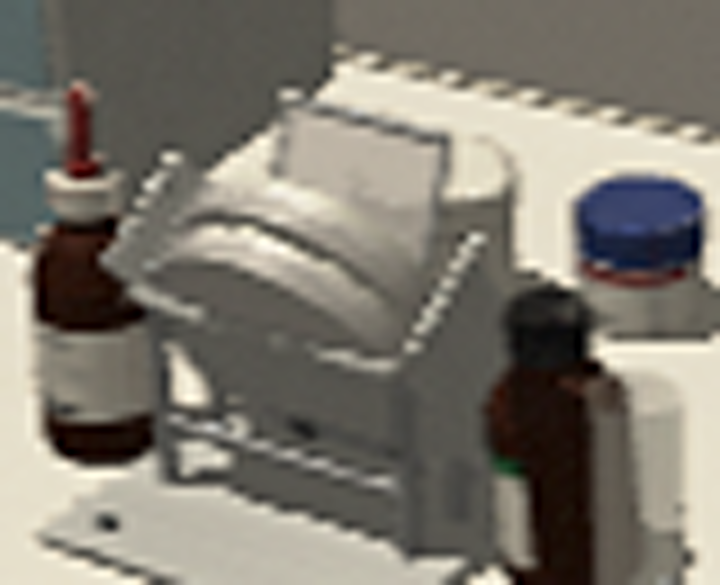

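View pics/o13.png

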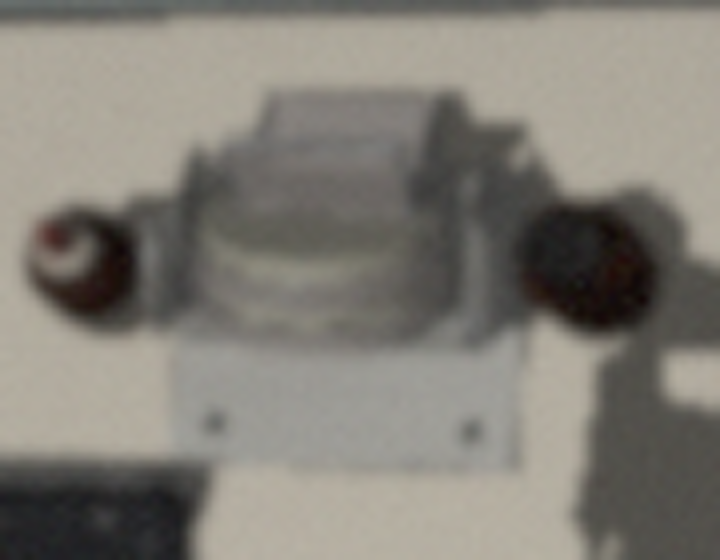

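View pics/s16.png

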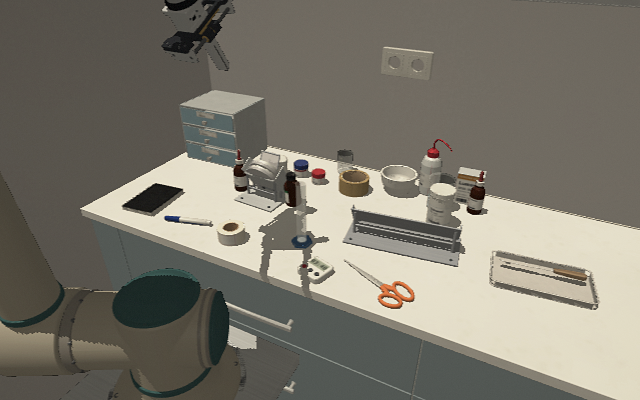

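```bash
cat >> h.py <<'E'
def pc(x,z,up=0,s=-1,y=0.):
    M=tool(ST,1)@R.from_euler('z',s*90,degrees=True).as_matrix(); return SEAT+ST@np.array([x-.05,y,z])+np.array([0,0,up]),R2q(M)
E
python3 - <<'E'
from h import *
for s in(-1,1):
    for a in((-.125,.0285,.12),(-.125,.0285,0),(-.051,.0285,0)): print(s,inverse_kinematics(*pc(*a,s=s)))
acc={}
for k in range(3):
    for cam in("scene","top"):
        vision.snapshot(cam)
        for th in("dish_a","lid_a"):
            for d in models.mark_of(th,cam):
                v=ST.T@(np.array(d["at"])-SEAT)*1000
                if abs(v[1])<30: print(cam,th,np.round(v,1),round(d["score"],2))
print(telemetry.current_t())
E
```

```text
-1 [ 0.40013676  0.04057049  1.73130281 -0.30005115  0.87847662 -0.99258764]
-1 [ 0.40013676  0.13957515  1.93943669 -0.42110167  0.59028821 -0.83134364]
-1 [ 0.36357115  0.26160132  1.96661952 -0.51143004  0.44317741 -0.75089288]
1 [ 0.40013676  0.04057049  1.73130281 -0.30005115  0.87847662  2.14900501]
1 [ 0.40013676  0.13957515  1.93943669 -0.42110167  0.59028821  2.31024901]
1 [ 0.36357115  0.26160132  1.96661952 -0.51143004  0.44317741  2.39069977]
scene dish_a [-46.6   3.8  37.6] 0.39
scene dish_a [-43.4  -2.4  21.2] 0.36
scene lid_a [-49.3   2.1  28.4] 0.67
scene lid_a [-45.7   0.9   9.8] 0.45
top dish_a [-47.3   6.   36.2] 0.78
top dish_a [-47.3   1.7  19.2] 0.43
top lid_a [-46.2  -1.7   7.8] 0.64
top lid_a [-49.4   2.3  30.8] 0.5
scene dish_a [-49.2   1.9  40.2] 0.58
scene dish_a [-45.3  -0.9  20.6] 0.39
scene lid_a [-44.1   2.3  10.4] 0.71
scene lid_a [-48.3   1.5  28.1] 0.46
top dish_a [-45.4   5.7  38.7] 0.67
top dish_a [-43.9   1.   16.4] 0.58
top lid_a [-44.3   1.4  10.9] 0.68
top lid_a [-52.1   2.3  34.3] 0.49
top lid_a [-48.7   0.6  17.1] 0.46
scene dish_a [-43.1  -3.   20.8] 0.58
scene dish_a [-47.9   2.6  41.6] 0.48
scene lid_a [-38.2  -0.2  13. ] 0.71
scene lid_a [-46.2   1.1  31.6] 0.65
top dish_a [-46.8   4.6  36.8] 0.79
top dish_a [-44.3   2.   19. ] 0.4
top lid_a [-46.5  -3.9  11.2] 0.63
39.9417
```

```bash
python3 - <<'E'
from h import *
snap("scene","s17"); ref={"cylinder":(.4585,.003),"dropper_0":(.621,.3125),"amber_0":(.619,.1215),"store_1":(.7117,-.2873),"label_roll":(.3915,.179),"tape_1":(.7764,-.0054)}
for k,v in ref.items():
    m=models.mark_of(k,"scene"); print(k,v,np.round(m[0]["at"],3) if m else None)
r.sign_off(); print(telemetry.current_t())
E
```

```text
cylinder (0.4585, 0.003) [0.458 0.006 0.001]
dropper_0 (0.621, 0.3125) [ 0.619  0.311 -0.001]
amber_0 (0.619, 0.1215) [ 0.619  0.12  -0.001]
store_1 (0.7117, -0.2873) [ 0.712 -0.288  0.003]
label_roll (0.3915, 0.179) [0.391 0.179 0.002]
tape_1 (0.7764, -0.0054) [ 0.776 -0.005 -0.008]
the job is handed in; nothing more can be done
the job is handed in; nothing more can be done
```

Both dishes are in the incubation carrier, lid down and stacked one on the other, with the flap resting on top. I handed the job in at about 40 s of the 72 s.

**What I did:** I pinched each dish at its upper rim at 36 N, the first about 27 mm in and the second about 22 mm in. I turned each one over in the air and slid it under the flap. I lowered the first until it touched the floor and the second until it touched the first dish. After releasing each one, I pushed its rim with the closed fingers until it stopped firmly at about 6 N.

**Last checks:**
- **Fully down:** on the second push the fingertips stopped at seat x = -94.2 mm, against -94 mm expected. The -94 mm reference comes from the first push, because my image-based seat position was about 2.5 mm off along the slope and I corrected it by touch.
- **Stacked:** the networks place the two bases at z of about 20 mm and 38 mm, against 18.5 and 37 mm expected. The flap knee reads about 38 to 41 mm, so it is resting on the upper dish.
- **Lids:** they look seated in the pictures, and nothing suggests one came off.
- **Other things:** all six bystanders were found within a few millimetres of where they started, and the cylinder is still standing.

**What disagreed:**
- **Sideways:** the upper dish sits about 3 to 5 mm off centre, within the cheeks' 6 mm of play. I left it there instead of risking another touch.
- **Along the slope:** the networks put the upper dish about 3 mm short of the lower one. The push contact did not show this, so I trusted the push.
- **Top camera:** its overlays were one to two pixels off from the scene camera. I relied on the scene camera and on contact.

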